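# Put column cartons away in their stock trays, first-use in reach

### The job

Put the four column cartons away, each in the stock tray whose label card has the colour of its sleeve, printed side up and lengthwise front to back. In each tray the sealed carton belongs snug in the back left corner (seen facing the label) and the opened one, with the red use-first sticker, snug against its right side and the back wall, in easy reach, with the right-hand part of the tray left free. Set the cartons down rather than drop them, as a fall ruins a packed column, and leave the bottle, the vial rack and the wrench where they are.

Things in the scene. Friction and masses are not known exactly. Their poses are not given: they have to be found in the camera images.
- blue_sealed: loose white carton holding a chromatography column, 150 x 42 x 34 mm, about 130 g, lying flat; its blue sleeve covers about a third of it at the -x end; no red sticker, only a small silvery seal at the white end of its top: still sealed. Origin: centre of its underside; x along its 150 mm length, y across its 42 mm width, z up out of the printed top.
- blue_opened: loose white carton holding a chromatography column, 150 x 42 x 34 mm, about 130 g, lying flat; its blue sleeve covers about a third of it at the -x end; a round red sticker 28 mm across on the top of its white half: already opened, to be used first. Origin: centre of its underside; x along its 150 mm length, y across its 42 mm width, z up out of the printed top.
- yellow_sealed: loose white carton holding a chromatography column, 150 x 42 x 34 mm, about 130 g, lying flat; its yellow sleeve covers about a third of it at the -x end; no red sticker, only a small silvery seal at the white end of its top: still sealed. Origin: centre of its underside; x along its 150 mm length, y across its 42 mm width, z up out of the printed top.
- yellow_opened: loose white carton holding a chromatography column, 150 x 42 x 34 mm, about 130 g, lying flat; its yellow sleeve covers about a third of it at the -x end; a round red sticker 28 mm across on the top of its white half: already opened, to be used first. Origin: centre of its underside; x along its 150 mm length, y across its 42 mm width, z up out of the printed top.
- blue_tray: fixed white stock tray, sloping label card at its front blue. Tub 188 (x) x 158 (y) x 28 mm high, walls and floor 4 mm: inside 180 deep, 150 wide, room for three cartons side by side. Origin: centre of the tub's underside. Label holder sticks out 32 mm at the front, -x. Back wall's inner face at x = +90 mm, left wall's (left when facing the label) at y = +75 mm.
- yellow_tray: fixed white stock tray, sloping label card at its front yellow. Tub 188 (x) x 158 (y) x 28 mm high, walls and floor 4 mm: inside 180 deep, 150 wide, room for three cartons side by side. Origin: centre of the tub's underside. Label holder sticks out 32 mm at the front, -x. Back wall's inner face at x = +90 mm, left wall's (left when facing the label) at y = +75 mm.
- amber_bottle: bystander: small amber glass bottle with blue cap, 56 mm across, 95 mm tall, standing loose beyond the work. Origin: centre of its underside. Leave alone.
- vial_rack: bystander: low blue rack of small vials, 46 x 130 mm, 40 mm tall, standing loose beyond the work. Origin: centre of its underside. Leave alone.
- column_wrench: bystander: steel wrench 130 mm long lying loose on the bench beyond the work. Leave alone.
Mind the look-alikes: they are no part of the job. What is shaped like the blue_sealed but green is not meant.

How it is judged (in metres and radians):
At the end, for the whole second after the job is handed in: Each carton flat, top up, in its colour's tray, within 0.12 rad of front-to-back, end at most 12 mm from the back wall; sealed ones at most 10 mm from the left wall, opened ones to their right, centres at most 54 mm apart; all released and at rest (x of blue_sealed in the frame of blue_tray between 0.003 and 0.022 m and z of each of blue_sealed, blue_opened in the frame of blue_tray below 0.01 m and angle between the x axis of each of blue_sealed, blue_opened and the x axis of blue_tray, either way round below 0.12 rad and angle between each of blue_sealed, blue_opened, yellow_sealed, yellow_opened's own z axis and vertical below 0.08 rad and linear speed of each of blue_sealed, blue_opened, yellow_sealed, yellow_opened below 0.02 m/s and contact force between each of blue_sealed, blue_opened, yellow_sealed, yellow_opened and the fingers below 0.05 N and x of blue_opened in the frame of blue_tray between 0.003 and 0.022 m and y of blue_sealed in the frame of blue_tray between 0.044 and 0.061 m and horizontal distance between blue_sealed and blue_opened below 0.054 m and y of blue_opened in the frame of blue_tray between -0.02 and 0.03 m and x of yellow_sealed in the frame of yellow_tray between 0.003 and 0.022 m and z of each of yellow_sealed, yellow_opened in the frame of yellow_tray below 0.01 m and angle between the x axis of each of yellow_sealed, yellow_opened and the x axis of yellow_tray, either way round below 0.12 rad and x of yellow_opened in the frame of yellow_tray between 0.003 and 0.022 m and y of yellow_sealed in the frame of yellow_tray between 0.044 and 0.061 m and horizontal distance between yellow_sealed and yellow_opened below 0.054 m and y of yellow_opened in the frame of yellow_tray between -0.02 and 0.03 m); the robot touches nothing.
It fails at once if the bottle, the vial rack or the wrench is moved more than 15 mm, or the bottle tipped (distance of any of amber_bottle, vial_rack, column_wrench from where it was at the start of the episode above 0.015 m or angle between amber_bottle's own z axis and vertical above 0.25 rad).
It fails at once if a carton is dropped (falls freely more than about 2 cm) ((linear speed of blue_sealed above 0.6 m/s and contact force between blue_sealed and the fingers below 0.05 N) or (linear speed of blue_opened above 0.6 m/s and contact force between blue_opened and the fingers below 0.05 N) or (linear speed of yellow_sealed above 0.6 m/s and contact force between yellow_sealed and the fingers below 0.05 N) or (linear speed of yellow_opened above 0.6 m/s and contact force between yellow_opened and the fingers below 0.05 N)).
It also fails if it takes over 144 s, if anything falls off the work surface, if the arm or the gripper's body presses on something with over 40 N, if the wrist force passes 120 N, or if a joint passes its speed limit or range.

### The arm

A 6-joint arm with a two-finger parallel gripper is mounted at the origin on the work surface. World frame = base frame: x ahead of the robot, y to its left, z up, the work surface at z = 0. Lengths are in m, angles in degrees, forces in N, time in s.
With the tool pointing down it reaches from about 0.35 to 0.875 m from the base axis. Payload 4.2 kg.
Tool frame: the origin (TCP) lies on the centre line of the jaws, within the pads' length; the fingertips stand 25 mm ahead of it and the grasp point (between the pads) lies 6 mm ahead of it; z points along the fingers, y is the line along which they close (so a half turn about z gives the same grasp; the last joint's range is limited). The gripper opens to 87 mm and grips with 3 to 60 N. Pads are 19 mm wide; open, the fingers measure 117 mm over their backs; the gripper's body (75 mm by 190 mm) begins 51 mm behind the grasp point.
Start: joints at [81.967, 22.042, 0.453, 0, -68.411, -14.817], TCP at [0.243, 0.576, 0.248] pointing down, gripper open.
Joint ranges: [-179.83, 179.83], [-69.29, 118.12], [-61.27, 80.66], [-181.25, 117.63], [-171.15, -9.14], [-177.46, 177.46]. Speed limits (degrees/s): [159.86, 159.86, 180, 180, 180, 180].

### API

Orientations are given as a 3x3 rotation matrix whose columns are the frame's x, y, z axes.
In Python, from station import r gives the robot as it stands.
- The arm moves only by the tool move_arm, never from a script. Its argument "series" is a list of rows, each an object with "grip": the opening, from 0 (shut) to 1 (fully open); "xyz": the shift along the tool's x, y, z in mm, a list of three; "angular": the turn, a rotation vector about the tool's x, y, z in rad, a list of three. A call has 1 to 10 rows; each row is the pose to reach, as a shift and turn from the pose commanded when the call began, along the tool's axes at that moment; what a row does not reach only later rows make up. A row lasts 1/10 s, in which the tool goes at most 50 mm and 8.59 degrees, less where a joint would pass 70% of its speed; a pose out of reach is approached as far as the arm can. A call with a gripper value outside its range is refused whole. The fingers move at their own pace and stop on an object; the grip force is fixed at half the most. Time passes only in rows, so rows that repeat a pose let the fingers close. It gives the time, the measured TCP pose, the force, the opening and the grip force at its end, in the units of the state.
- r.sense(): the state, without advancing time (a new reading comes with each control period).
- r.capture(name): name is "scene" or "side" or "wrist"; returns a dict with "img" (384x512x3 uint8, red, green, blue), "camera_matrix" (3x3 intrinsics, pixels), "rvec" (rotation vector, rad) and "tvec" (3), from world to camera coordinates, as OpenCV has them; the wrist camera has in their place "hand_eye" (4x4, takes a point from camera to tool coordinates, whose origin is the TCP and whose axes are the flange's). Camera axes: x right, y down, z forward; pixel columns grow to the right and rows downward; lengths in m; the calibration is good to about 2 mm. A picture is of the moment at which its call begins: read the wrist's pose just before it. There is no depth.
- r.finish_job(): hands the job in; it is judged then, once.
The state is a dict: "time_s": time; "joints": joint angles; "joint_velocities": joint speeds; "effort": joint torques, N m; "tcp_pos": TCP position; "ee_rot": TCP orientation; "wrist_force": force on the tool from outside, world axes, zero at the start; "moment": the same for the moment, N m; "gripper_width": opening from 0.0 (shut) to 1.0 (fully open); "gripper_force": force on a finger pad.
Only numpy, scipy, OpenCV 4.12 (cv2) and the standard library are available. Lean on these libraries where they do the work, as an engineer would, in place of code of your own. Each camera call takes 0.05 s, during which the arm holds its last target. There are 200 camera calls.

## Working session

There is one attempt and no reset: what is moved stays moved. The work goes in short steps, Python scripts to look and compute and a tool call to move; the robot and the scene stay as the last step left them, time stands still between calls to the robot, and variables do not carry over. Pictures are saved under pics/ and viewed, at most 14 in all, crops included, and the job is handed in when it is done.

Besides the shell and the picture viewer there is one more tool, called after "Request:" by a JSON object that holds its "fn" and its "kwargs". move_arm: Moves the arm, as the interface text tells. Its arguments: {"type":"object","properties":{"series":{"type":"array"}},"required":["series"]}

```bash
ls; mkdir -p pics
python3 - <<'E'
from station import r
import cv2,numpy as np
s=r.sense();print(s['time_s'],s['tcp_pos'],s['ee_rot'],s['gripper_width'])
for n in ["scene","side","wrist"]:
    c=r.capture(n);cv2.imwrite(f"pics/{n}0.png",c["img"][:,:,::-1])
    print(n,{k:np.round(v,4).tolist() for k,v in c.items() if k!="img"})
E
```

```text
pics
0.0 [0.24245962 0.57549218 0.24649608] [[ 9.21460541e-01 -3.88471285e-01 -7.29987392e-04]
 [-3.88471962e-01 -9.21458490e-01 -1.94577068e-03]
 [ 8.32229560e-05  2.07653054e-03 -9.99997841e-01]] 1.000438796416075
scene {'camera_matrix': [[383.7189, 0.0, 258.906], [0.0, 383.7189, 191.2761], [0.0, 0.0, 1.0]], 'rvec': [2.0138, 1.2773, -0.5351], 'tvec': [-0.2375, -0.3001, 1.2773]}
side {'camera_matrix': [[490.6971, 0.0, 256.1203], [0.0, 490.6971, 183.7373], [0.0, 0.0, 1.0]], 'rvec': [2.4123, -0.3973, 0.1585], 'tvec': [-0.5284, 0.1675, 1.0754]}
wrist {'camera_matrix': [[268.0462, 0.0, 249.7609], [0.0, 268.0462, 188.9287], [0.0, 0.0, 1.0]], 'hand_eye': [[-0.0012, -0.9612, -0.2759, 0.0754], [1.0, -0.001, -0.0009, -0.0005], [0.0006, -0.2759, 0.9612, -0.1381], [0.0, 0.0, 0.0, 1.0]]}
```

View pics/scene0.png

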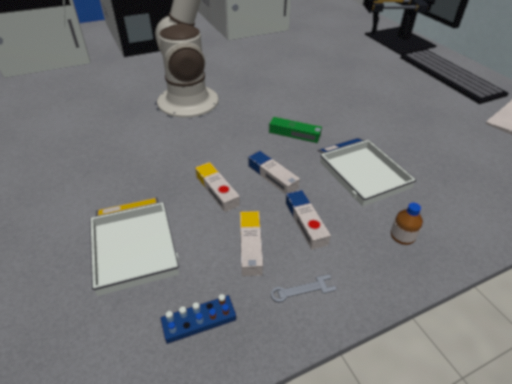

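View pics/side0.png

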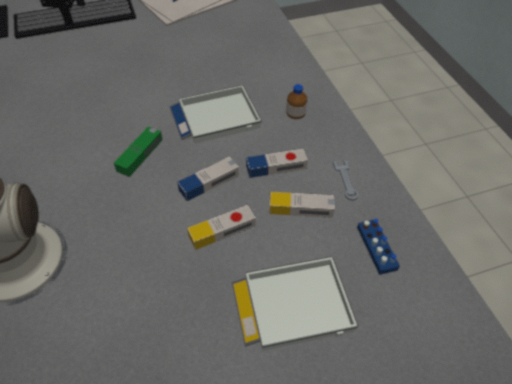

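The scene view shows:
- **Blue cartons:** sealed at (273,170), opened at (308,217).
- **Yellow cartons:** opened at (217,185), sealed at (250,240).
- **Look-alike:** the green carton at (295,129).
- **Trays:** blue at (366,168), yellow at (133,243).

The side view agrees: blue sealed (208,177), blue opened (276,162), yellow opened (222,226), yellow sealed (302,203), trays at (219,112) and (300,302).

What could be mistaken for the targets: the green carton (295,129), the blue rack (198,317), the bottle's blue cap (413,208) and the blue and yellow label cards (340,145 and 128,207).

```bash
cat > h.py <<'E'
import numpy as np,cv2
from station import r
def cam(n):
    s=r.sense();c=r.capture(n);K=np.array(c["camera_matrix"])
    if n=="wrist":
        T=np.eye(4);T[:3,:3]=s["ee_rot"];T[:3,3]=s["tcp_pos"];T=T@np.array(c["hand_eye"]);W=np.linalg.inv(T)
    else:
        W=np.eye(4);W[:3,:3]=cv2.Rodrigues(np.array(c["rvec"]))[0];W[:3,3]=np.ravel(c["tvec"])
    return dict(img=c["img"],K=K,W=W,s=s)
def proj(c,p):
    q=c["W"][:3,:3]@np.asarray(p,float)+c["W"][:3,3];q=c["K"]@q;return q[:2]/q[2]
def plane(c,uv,z):
    R=c["W"][:3,:3];o=-R.T@c["W"][:3,3];d=R.T@np.linalg.inv(c["K"])@np.array([*uv,1.]);return o+d*(z-o[2])/d[2]
def tri(a,ua,b,ub):
    P=lambda c:c["K"]@c["W"][:3]
    X=cv2.triangulatePoints(P(a),P(b),np.float64(ua).reshape(2,1),np.float64(ub).reshape(2,1)).ravel();return X[:3]/X[3]
def mask(img,col):
    h=cv2.cvtColor(img,cv2.COLOR_RGB2HSV);H,S,V=h[...,0],h[...,1],h[...,2]
    m={"blue":(H>100)&(H<125)&(S>130)&(V>50),"yellow":(H>18)&(H<32)&(S>130)&(V>90),"red":((H<6)|(H>174))&(S>150)&(V>110)}[col]
    return m.astype(np.uint8)
def blobs(img,col,amin=40):
    n,l,st,ce=cv2.connectedComponentsWithStats(mask(img,col))
    return [(np.round(ce[i],1).tolist(),int(st[i,4])) for i in range(1,n) if st[i,4]>=amin]
E
python3 - <<'E'
from h import *
np.set_printoptions(precision=4,suppress=True)
a=cam("scene");b=cam("side")
for col in("blue","yellow","red"):print(col,blobs(a["img"],col),blobs(b["img"],col))
# coarse tray corners (rim, hand-read): scene, side
for n,u,v in [("Y",(92,213),(247,270)),("Y",(161,204),(257,343)),("Y",(177,266),(354,325)),("Y",(94,289),(336,261)),
 ("B",(321,152),(190,137)),("B",(364,140),(180,97)),("B",(413,181),(243,89)),("B",(363,198),(259,124)),
 ("ys_tip",(252,270),(334,203)),("bs_tip",(294,186),(234,166))]:
    print(n,tri(a,u,b,v),plane(a,u,.03),plane(b,v,.03))
print(proj(a,a["s"]["tcp_pos"]),proj(a,(0,0,0)),proj(b,(0,0,0)))
E
```

```text
blue [([88.5, 9.9], 529), ([348.2, 142.3], 52), ([257.4, 159.9], 202), ([296.1, 198.9], 233), ([413.7, 208.3], 125), ([197.5, 319.7], 1503)] [([297.6, 88.3], 63), ([177.6, 113.4], 150), ([257.4, 165.1], 271), ([191.7, 186.0], 321), ([378.1, 247.2], 684)]
yellow [([204.8, 170.8], 240), ([137.4, 203.7], 183), ([249.8, 218.8], 288)] [([279.9, 202.6], 425), ([200.9, 233.1], 441), ([244.6, 306.5], 631)]
red [([223.1, 188.7], 46), ([313.7, 223.9], 63)] [([290.1, 155.9], 45), ([235.7, 216.5], 67)]
Y [ 0.4709 -0.3002  0.1233] [ 0.4334 -0.3584  0.03  ] [ 0.4688 -0.2021  0.03  ]
Y [ 0.4405 -0.2809 -0.0431] [ 0.4695 -0.2118  0.03  ] [ 0.4374 -0.3579  0.03  ]
Y [ 0.6451 -0.31   -0.0294] [ 0.6518 -0.229   0.03  ] [ 0.6278 -0.3843  0.03  ]
Y [ 0.6468 -0.3243  0.1042] [ 0.6371 -0.3837  0.03  ] [ 0.6555 -0.2418  0.03  ]
B [0.4522 0.2304 0.0257] [0.4541 0.2307 0.03  ] [0.4515 0.2233 0.03  ]
B [0.4616 0.3704 0.0403] [0.4569 0.3715 0.03  ] [0.4636 0.3896 0.03  ]
B [0.6471 0.379  0.0229] [0.6503 0.3758 0.03  ] [0.644  0.3675 0.03  ]
B [0.6434 0.2271 0.0203] [0.6478 0.2246 0.03  ] [0.6395 0.2135 0.03  ]
ys_tip [ 0.7193 -0.0962  0.0265] [ 0.7226 -0.0992  0.03  ] [ 0.7176 -0.0971  0.03  ]
bs_tip [0.5334 0.1016 0.0176] [0.543  0.0968 0.03  ] [0.5304 0.0887 0.03  ]
[390.483   24.9429] [187.567  101.1315] [ 15.0306 260.1611]
```

View pics/wrist0.png

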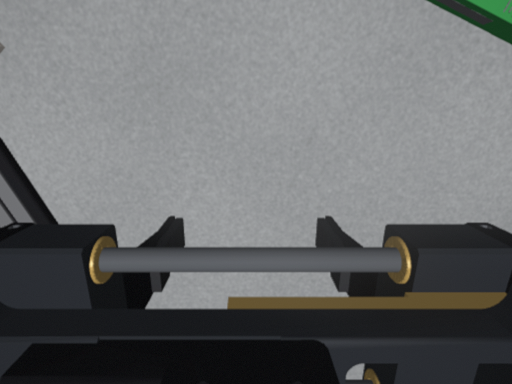

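The wrist view sees only bare bench and one end of the green carton at (480,15), and the gripper hides everything below about row 215. I'll move over the work for a two-view survey.

Request:
{"fn": "move_arm", "kwargs": {"series": [{"grip": 1, "xyz": [414, 320, -94], "angular": [0, 0, -0.399]}, {"grip": 1, "xyz": [414, 320, -94], "angular": [0, 0, -0.399]}, {"grip": 1, "xyz": [414, 320, -94], "angular": [0, 0, -0.399]}, {"grip": 1, "xyz": [414, 320, -94], "angular": [0, 0, -0.399]}, {"grip": 1, "xyz": [414, 320, -94], "angular": [0, 0, -0.399]}, {"grip": 1, "xyz": [414, 320, -94], "angular": [0, 0, -0.399]}, {"grip": 1, "xyz": [414, 320, -94], "angular": [0, 0, -0.399]}, {"grip": 1, "xyz": [414, 320, -94], "angular": [0, 0, -0.399]}, {"grip": 1, "xyz": [414, 320, -94], "angular": [0, 0, -0.399]}, {"grip": 1, "xyz": [414, 320, -94], "angular": [0, 0, -0.399]}]}}

```text
time_s: 1.25
tcp_pos: [0.4851, 0.1455, 0.3366]
ee_rot: [[1.0, 0.001, 0.0], [0.001, -1.0, 0.0], [0.0, -0.0, -1.0]]
wrist_force: [0.3, 0.2, -0.4]
gripper_width: 0.997
gripper_force: 0.0
```

Request:
{"fn": "move_arm", "kwargs": {"series": [{"grip": 1, "xyz": [0, 0, 0], "angular": [0, 0, 0]}, {"grip": 1, "xyz": [0, 0, 0], "angular": [0, 0, 0]}]}}

```text
time_s: 1.45
tcp_pos: [0.4849, 0.1463, 0.3358]
ee_rot: [[1.0, -0.003, -0.0], [-0.003, -1.0, 0.0], [-0.0, -0.0, -1.0]]
wrist_force: [0.3, -0.1, -0.6]
gripper_width: 0.997
gripper_force: 0.0
```

Run:
```python
from h import *
import pickle
c=cam("wrist");pickle.dump(c,open("B.pkl","wb"));cv2.imwrite("pics/wB.png",c["img"][:,:,::-1])
```

```text
(no output)
```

View pics/wB.png

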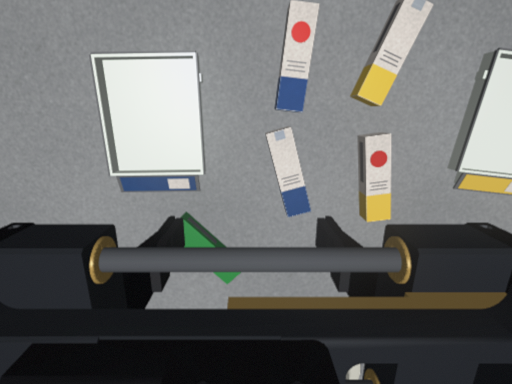

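Request:
{"fn": "move_arm", "kwargs": {"series": [{"grip": 1, "xyz": [10, 50, 0], "angular": [0, 0, 0]}, {"grip": 1, "xyz": [15, 100, 0], "angular": [0, 0, 0]}, {"grip": 1, "xyz": [15, 150, 0], "angular": [0, 0, 0]}, {"grip": 1, "xyz": [15, 200, 0], "angular": [0, 0, 0]}, {"grip": 1, "xyz": [15, 250, 0], "angular": [0, 0, 0]}, {"grip": 1, "xyz": [15, 250, 0], "angular": [0, 0, 0]}, {"grip": 1, "xyz": [15, 250, 0], "angular": [0, 0, 0]}, {"grip": 1, "xyz": [15, 250, 0], "angular": [0, 0, 0]}]}}

```text
time_s: 2.3
tcp_pos: [0.4997, -0.101, 0.3357]
ee_rot: [[1.0, 0.003, -0.0], [0.003, -1.0, 0.0], [-0.0, -0.0, -1.0]]
wrist_force: [-0.4, -0.3, -0.1]
gripper_width: 1.0
gripper_force: 0.0
```

Run:
```python
from h import *
import pickle
c=cam("wrist");pickle.dump(c,open("A.pkl","wb"));cv2.imwrite("pics/wA.png",c["img"][:,:,::-1])
```

```text
(no output)
```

View pics/wA.png

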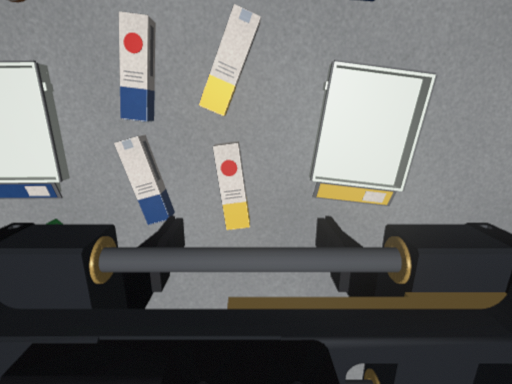

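Both wrist views show all four cartons clearly:

| Carton | View A | View B |
|---|---|---|
| Blue opened | (136,66) | (298,55) |
| Yellow sealed | (230,60) | (395,50), cut off at the top |
| Blue sealed | (142,180) | (288,170) |
| Yellow opened | (231,186) | (377,177) |

The blue tray is complete in B around (152,115), and the yellow tray in A around (372,125). The only carton look-alike here is the green one, at (205,250) in B.

Run:
```python
from h import *
import pickle
np.set_printoptions(precision=4,suppress=True)
A=pickle.load(open("A.pkl","rb"));B=pickle.load(open("B.pkl","rb"))
def m(c):
    h=cv2.cvtColor(c["img"],cv2.COLOR_RGB2HSV);x=((h[...,2]>165)|((h[...,1]>110)&(h[...,2]>60))).astype(np.uint8)
    x[215:, 330:]=0;x[215:,:90]=0;x[235:]=0;x[0]=0
    return cv2.morphologyEx(x,cv2.MORPH_CLOSE,np.ones((3,3)))
S={"bs":((142,180),(288,170)),"bo":((136,66),(298,55)),"ys":((230,60),(395,50)),"yo":((231,186),(377,177))}
def rect(c,seed):
    n,l=cv2.connectedComponents(m(c));i=l[seed[1],seed[0]]
    cs,_=cv2.findContours((l==i).astype(np.uint8),cv2.RETR_EXTERNAL,cv2.CHAIN_APPROX_NONE)
    k=max(cs,key=cv2.contourArea)
    return cv2.minAreaRect(k),k
vis=[]
for n,(a,b) in S.items():
    R=[]
    for c,s in((A,a),(B,b)):
        rc,k=rect(c,s)
        # contour onto top plane, then rectangle in world
        P=np.array([plane(c,p[0],.034)[:2] for p in k],np.float32)
        w=cv2.minAreaRect(P*1000);bx=cv2.boxPoints(w)
        e=[bx[1]-bx[0],bx[2]-bx[1]];e=max(e,key=np.linalg.norm);ang=np.degrees(np.arctan2(e[1],e[0]));ang=(ang+90)%180-90
        print(n,"uv",np.round(rc[0],1),"len/wid",sorted(np.round(w[1],1)),"ctr",np.round(w[0],1),"yaw",round(ang,1));R.append(rc[0])
    print("   tri ctr",tri(A,R[0],B,R[1]))
for col in("red","blue","yellow"):print(col,blobs(A["img"][:235],col,60),blobs(B["img"][:235],col,60))
ra=[b[0] for b in blobs(A["img"][:235],"red",60)];rb=[b[0] for b in blobs(B["img"][:235],"red",60)]
for a,b in zip(ra,rb):print("sticker",tri(A,a,B,b))
# trays: outer rim corners hand-read, on plane z=.028
for n,c,us in(("Y",A,[(314,188),(402,190),(434,73),(335,63)]),("B",B,[(110,177),(203,174),(196,53),(94,55)])):
    P=np.array([plane(c,u,.028)[:2] for u in us]);print(n,P.tolist(),"sides",[round(float(np.linalg.norm(P[i]-P[i-1])),4) for i in range(4)],"ctr",P.mean(0))
for n,c,us in (("A",A,[(314,188),(335,63)]),("B",B,[(461,172),(505,50)])):print(n,[plane(c,u,.028) for u in us])
print("tri Yrim",tri(A,(314,188),B,(461,172)),"tri Brim",tri(A,(62,183),B,(203,174)),tri(A,(39,63),B,(196,53)))
```

```text
bs uv [141.6 180.1] len/wid [np.float64(41.8), np.float64(148.8)] ctr [461.3  82.1] yaw 15.6
bs uv [288.5 171.4] len/wid [np.float64(42.5), np.float64(148.2)] ctr [461.3  81.5] yaw 15.6
   tri ctr [0.4647 0.0827 0.0347]
bo uv [133.  65.] len/wid [np.float64(41.2), np.float64(148.7)] ctr [638.8  77.2] yaw -7.1
bo uv [297.6  54.7] len/wid [np.float64(42.2), np.float64(149.3)] ctr [638.7  76.5] yaw -6.3
   tri ctr [0.6425 0.0757 0.0357]
ys uv [229.1  59.9] len/wid [np.float64(44.3), np.float64(150.4)] ctr [646.5 -67.4] yaw -22.5
ys uv [391.9  49.2] len/wid [np.float64(51.5), np.float64(155.9)] ctr [646.1 -62.6] yaw -22.6
   tri ctr [ 0.6514 -0.0682  0.0255]
yo uv [231.4 186.4] len/wid [np.float64(43.2), np.float64(151.0)] ctr [450.2 -69.6] yaw 7.4
yo uv [375.8 173.5] len/wid [np.float64(52.2), np.float64(140.8)] ctr [454.5 -64.1] yaw 6.6
   tri ctr [ 0.4553 -0.0679  0.0275]
red [([132.8, 42.6], 276), ([228.7, 167.6], 172)] [([300.6, 31.5], 272), ([378.4, 158.5], 181)]
blue [([133.0, 103.4], 754), ([12.6, 190.7], 313), ([47.9, 189.0], 81), ([153.3, 209.1], 531)] [([291.7, 93.5], 757), ([
[... 262 characters left out ...]
492322909168126, -0.21095695194893446], [0.4458925751005653, -0.36350208416565605], [0.63337015946949, -0.3830579067100121], [0.6472871113300065, -0.22958432735007794]] sides [0.1989, 0.1526, 0.1885, 0.1541] ctr [ 0.5439 -0.2968]
B [[0.4546027229229478, 0.3865483628759184], [0.4592626637459413, 0.2271985965103996], [0.6465238411285947, 0.22801735581471078], [0.6444246999111236, 0.3827147913339899]] sides [0.1899, 0.1594, 0.1873, 0.1547] ctr [0.5512 0.3061]
A [array([ 0.4492, -0.211 ,  0.028 ]), array([ 0.6473, -0.2296,  0.028 ])]
B [array([ 0.4611, -0.2113,  0.028 ]), array([ 0.6487, -0.2374,  0.028 ])]
tri Yrim [ 0.4566 -0.2086  0.0336] tri Brim [0.4565 0.2286 0.0204] [0.6486 0.2301 0.0167]
```

The tops triangulate at 35 mm, matching the stated 34 mm, and the sizes match too. Next I'll take a close look at each tray.

Request:
{"fn": "move_arm", "kwargs": {"series": [{"grip": 1, "xyz": [0, 45, 20], "angular": [0, 0, 0]}, {"grip": 1, "xyz": [0, 90, 40], "angular": [0, 0, 0]}, {"grip": 1, "xyz": [0, 135, 60], "angular": [0, 0, 0]}, {"grip": 1, "xyz": [0, 180, 80], "angular": [0, 0, 0]}, {"grip": 1, "xyz": [0, 190, 86], "angular": [0, 0, 0]}, {"grip": 1, "xyz": [0, 190, 86], "angular": [0, 0, 0]}, {"grip": 1, "xyz": [0, 190, 86], "angular": [0, 0, 0]}]}}

```text
time_s: 3.05
tcp_pos: [0.5005, -0.2912, 0.2505]
ee_rot: [[1.0, 0.002, 0.001], [0.002, -1.0, -0.0], [0.001, 0.0, -1.0]]
wrist_force: [0.2, 1.0, 0.8]
gripper_width: 1.001
gripper_force: 0.0
```

Run:
```python
from h import *
import pickle
c=cam("wrist");pickle.dump(c,open("TY.pkl","wb"));cv2.imwrite("pics/ty.png",cv2.resize(c["img"][:240,100:420,::-1],None,fx=2.5,fy=2.5,interpolation=cv2.INTER_CUBIC))
print(c["s"]["tcp_pos"])
```

```text
[ 0.50051977 -0.29119658  0.25050269]
```

View pics/ty.png

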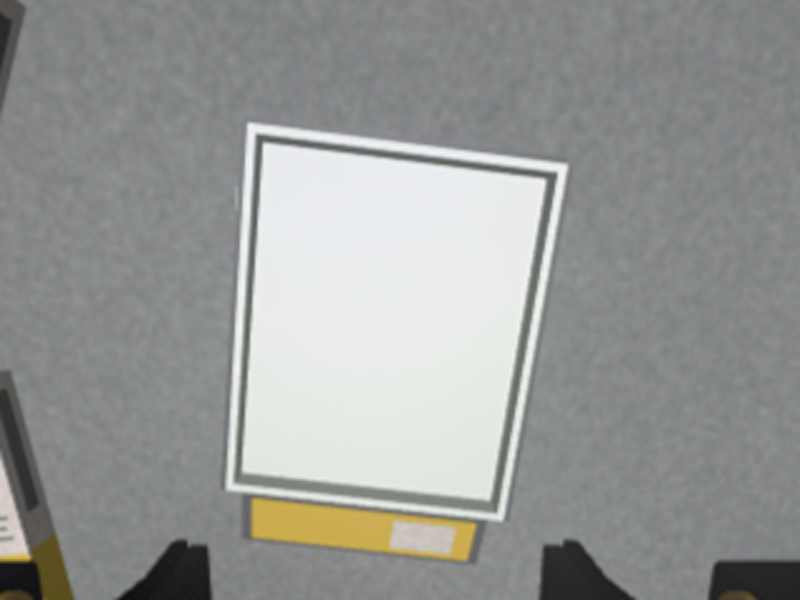

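The yellow tray's rim corners in the crop are (248,122), (568,163), (503,521) and (226,490). Its floor corners are (264,143), (548,178), (489,500) and (243,473). Now the blue tray.

Request:
{"fn": "move_arm", "kwargs": {"series": [{"grip": 1, "xyz": [0, -600, 0], "angular": [0, 0, 0]}, {"grip": 1, "xyz": [0, -600, 0], "angular": [0, 0, 0]}, {"grip": 1, "xyz": [0, -600, 0], "angular": [0, 0, 0]}, {"grip": 1, "xyz": [0, -600, 0], "angular": [0, 0, 0]}, {"grip": 1, "xyz": [0, -600, 0], "angular": [0, 0, 0]}, {"grip": 1, "xyz": [0, -600, 0], "angular": [0, 0, 0]}, {"grip": 1, "xyz": [0, -600, 0], "angular": [0, 0, 0]}, {"grip": 1, "xyz": [0, -600, 0], "angular": [0, 0, 0]}, {"grip": 1, "xyz": [0, -600, 0], "angular": [0, 0, 0]}, {"grip": 1, "xyz": [0, -600, 0], "angular": [0, 0, 0]}]}}

```text
time_s: 4.1
tcp_pos: [0.4984, 0.2112, 0.2519]
ee_rot: [[1.0, 0.004, 0.003], [0.004, -1.0, 0.002], [0.003, -0.002, -1.0]]
wrist_force: [1.5, -0.7, 0.5]
gripper_width: 1.002
gripper_force: 0.0
```

Request:
{"fn": "move_arm", "kwargs": {"series": [{"grip": 1, "xyz": [0, -50, 0], "angular": [0, 0, 0]}, {"grip": 1, "xyz": [0, -100, 0], "angular": [0, 0, 0]}, {"grip": 1, "xyz": [0, -100, 0], "angular": [0, 0, 0]}, {"grip": 1, "xyz": [0, -100, 0], "angular": [0, 0, 0]}]}}

```text
time_s: 4.5
tcp_pos: [0.4982, 0.3099, 0.2508]
ee_rot: [[1.0, 0.005, 0.001], [0.005, -1.0, 0.001], [0.001, -0.001, -1.0]]
wrist_force: [0.4, -0.4, -0.2]
gripper_width: 0.999
gripper_force: 0.0
```

Run:
```python
from h import *
import pickle
c=cam("wrist");pickle.dump(c,open("TB.pkl","wb"));cv2.imwrite("pics/tb.png",cv2.resize(c["img"][:240,100:420,::-1],None,fx=2.5,fy=2.5,interpolation=cv2.INTER_CUBIC))
print(c["s"]["tcp_pos"],c["s"]["ee_rot"])
```

```text
[0.49819118 0.30987146 0.25077942] [[ 9.99987968e-01  4.83642068e-03  8.19741654e-04]
 [ 4.83563824e-03 -9.99987853e-01  9.53813022e-04]
 [ 8.24344738e-04 -9.49837572e-04 -9.99999209e-01]]
```

View pics/tb.png

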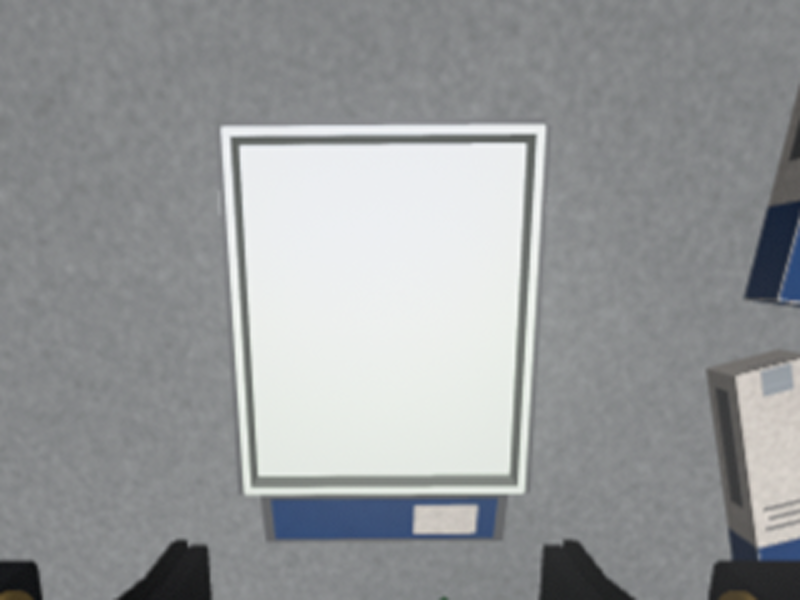

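The blue tray's rim corners in the crop are (220,126), (546,124), (525,494) and (243,495). Its floor corners are (240,144), (526,142), (510,475) and (257,476). The opened and sealed blue cartons show at the right edge.

```bash
cat >> h.py <<'E'
def go(x,y,z,yaw):
    "print shift/turn from measured pose to target (deg yaw, tool down)"
    s=r.sense();R0=np.array(s["ee_rot"]);a=np.radians(yaw);c,n=np.cos(a),np.sin(a)
    R=np.array([[c,n,0],[n,-c,0],[0,0,-1.]])
    d=R0.T@(np.array([x,y,z])-s["tcp_pos"])*1000
    print("t",round(s["time_s"],2),"shift",d.round(1),"rot",cv2.Rodrigues(R0.T@R)[0].ravel().round(3),"grip",round(s["gripper_width"],3),"j6",round(s["joints"][5],1))
def intray(T,x,y):
    a=np.radians(T[2]);return np.array([T[0]+x*np.cos(a)-y*np.sin(a),T[1]+x*np.sin(a)+y*np.cos(a)])
E
python3 - <<'E'
from h import *
import pickle
np.set_printoptions(precision=4,suppress=True)
A,B,TY,TB=[pickle.load(open(n+".pkl","rb")) for n in("A","B","TY","TB")]
f=lambda p:(p[0]/2.5+99.7,p[1]/2.5-.3)
rims={"Y":(TY,[(248,122),(568,163),(503,521),(226,490)],[(264,143),(548,178),(489,500),(243,473)]),
"B":(TB,[(220,126),(546,124),(525,494),(243,495)],[(240,144),(526,142),(510,475),(257,476)])}
for n,(c,rim,fl) in rims.items():
    for nm,pts,z,half in(("rim",rim,.028,(.094,.079)),("floor",fl,.004,(.090,.075))):
        P=np.array([plane(c,f(p),z)[:2] for p in pts])
        Q=np.array([(half[0],half[1]),(half[0],-half[1]),(-half[0],-half[1]),(-half[0],half[1])])
        Pc,Qc=P-P.mean(0),Q-Q.mean(0)
        ang=np.arctan2((Qc[:,0]*Pc[:,1]-Qc[:,1]*Pc[:,0]).sum(),(Qc*Pc).sum())
        print(n,nm,"ctr",P.mean(0),"yaw",round(np.degrees(ang),2),"sides",[round(float(np.linalg.norm(P[i]-P[i-1])),4) for i in range(4)])
print("rim z",tri(A,(335,63),TY,f((248,122))),tri(A,(402,190),TY,f((503,521))),tri(B,(196,53),TB,f((546,124))),tri(B,(94,55),TB,f((220,126))))
print("floor z",tri(B,(192,60),TB,f((526,142))) )
go(.4628,.082,.10,15.6)
E
```

```text
Y rim ctr [ 0.5476 -0.2959] yaw -6.67 sides [0.189, 0.1583, 0.1892, 0.1583]
Y floor ctr [ 0.5474 -0.2961] yaw -6.69 sides [0.1808, 0.1508, 0.1811, 0.1486]
B rim ctr [0.5525 0.3068] yaw 0.53 sides [0.1891, 0.159, 0.1893, 0.1594]
B floor ctr [0.5528 0.3067] yaw 0.5 sides [0.1812, 0.1498, 0.1814, 0.1513]
rim z [ 0.6483 -0.2286  0.0316] [ 0.4456 -0.3631  0.0291] [0.6473 0.2281 0.0275] [0.6483 0.3904 0.0132]
floor z [0.6395 0.236  0.0212]
t 4.55 shift [-36.4 226.6 150.6] rot [-0.001 -0.001 -0.269] grip 1.003 j6 42.6
```

Tray poses, with measured sizes and heights consistent: yellow (0.5475, -0.296, -6.7°) and blue (0.5527, 0.3068, 0.5°). First carton is blue_sealed. I'll do the approach and the close crop check.

Request:
{"fn": "move_arm", "kwargs": {"series": [{"grip": 1, "xyz": [-36, 227, 121], "angular": [0, 0, -0.269]}, {"grip": 1, "xyz": [-36, 227, 121], "angular": [0, 0, -0.269]}, {"grip": 1, "xyz": [-36, 227, 121], "angular": [0, 0, -0.269]}, {"grip": 1, "xyz": [-36, 227, 121], "angular": [0, 0, -0.269]}, {"grip": 1, "xyz": [-36, 227, 121], "angular": [0, 0, -0.269]}, {"grip": 1, "xyz": [-36, 227, 121], "angular": [0, 0, -0.269]}, {"grip": 1, "xyz": [-36, 227, 121], "angular": [0, 0, -0.269]}, {"grip": 1, "xyz": [-36, 227, 121], "angular": [0, 0, -0.269]}]}}

```text
time_s: 5.35
tcp_pos: [0.4647, 0.0808, 0.1303]
ee_rot: [[0.964, 0.266, 0.003], [0.266, -0.964, 0.001], [0.003, -0.0, -1.0]]
wrist_force: [0.2, 1.4, -0.5]
gripper_width: 1.0
gripper_force: 0.0
```

Run:
```python
from h import *
c=cam("wrist");b=cam("side")
w=c["img"][:,:,::-1];s=cv2.resize(b["img"][140:220,170:330,::-1],(512,256))
cv2.imwrite("pics/chk.png",np.vstack([w[:300],s]))
go(.4628,.082,.051,15.6)
```

```text
t 5.45 shift [-2.  -0.9 79.2] rot [-0.001 -0.003 -0.002] grip 1.004 j6 75.7
```

View pics/chk.png

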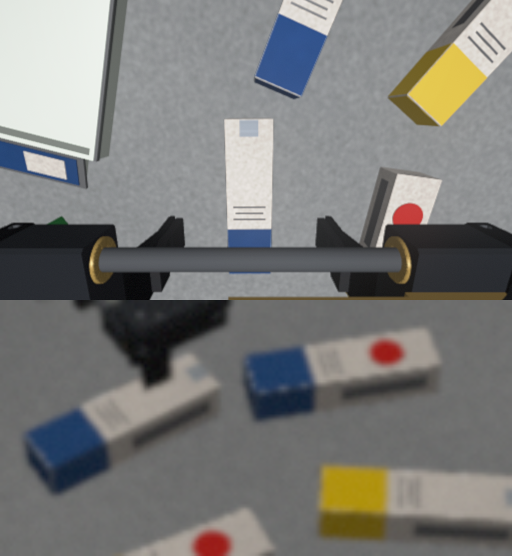

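The crop confirms blue_sealed: blue sleeve, silvery seal at (249,128), no sticker, centred between the fingers. Descending, gripping and lifting.

Request:
{"fn": "move_arm", "kwargs": {"series": [{"grip": 1, "xyz": [-2, -1, 40], "angular": [0, 0, 0]}, {"grip": 1, "xyz": [-2, -1, 70], "angular": [0, 0, 0]}, {"grip": 1, "xyz": [-2, -1, 79], "angular": [0, 0, 0]}, {"grip": 1, "xyz": [-2, -1, 79], "angular": [0, 0, 0]}, {"grip": 0.3, "xyz": [-2, -1, 79], "angular": [0, 0, 0]}, {"grip": 0.3, "xyz": [-2, -1, 79], "angular": [0, 0, 0]}, {"grip": 0.3, "xyz": [-2, -1, 79], "angular": [0, 0, 0]}, {"grip": 0.3, "xyz": [-2, -1, 79], "angular": [0, 0, 0]}, {"grip": 0.3, "xyz": [-2, -1, 79], "angular": [0, 0, 0]}, {"grip": 0.3, "xyz": [-2, -1, 79], "angular": [0, 0, 0]}]}}

```text
time_s: 6.45
tcp_pos: [0.4615, 0.0808, 0.0502]
ee_rot: [[0.964, 0.266, 0.0], [0.266, -0.964, 0.0], [0.0, -0.0, -1.0]]
wrist_force: [-0.6, 0.6, -0.3]
gripper_width: 0.54
gripper_force: 0.0
```

Request:
{"fn": "move_arm", "kwargs": {"series": [{"grip": 0.3, "xyz": [0, 0, 0], "angular": [0, 0, 0]}, {"grip": 0.3, "xyz": [0, 0, -10], "angular": [0, 0, 0]}, {"grip": 0.3, "xyz": [0, 0, -35], "angular": [0, 0, 0]}, {"grip": 0.3, "xyz": [0, 0, -70], "angular": [0, 0, 0]}, {"grip": 0.3, "xyz": [0, 0, -90], "angular": [0, 0, 0]}, {"grip": 0.3, "xyz": [0, 0, -90], "angular": [0, 0, 0]}]}}

```text
time_s: 7.05
tcp_pos: [0.4632, 0.0817, 0.1433]
ee_rot: [[0.964, 0.266, 0.007], [0.266, -0.964, 0.003], [0.007, -0.001, -1.0]]
wrist_force: [0.0, -0.4, -2.3]
gripper_width: 0.479
gripper_force: 30.0
```

Run:
```python
from h import *
T=(.5527,.3068,.5)
p=intray(T,.011,.051);print(p)
go(*p,.14,.5)
c=cam("wrist");cv2.imwrite("pics/l1.png",c["img"][:,:,::-1])
```

```text
[0.56325453 0.35789405]
t 7.05 shift [ 170.  -239.6    4.8] rot [-0.002 -0.007  0.261] grip 0.479 j6 75.5
```

Gripped at 41.7 mm and lifted. Carrying it over the blue tray.

Request:
{"fn": "move_arm", "kwargs": {"series": [{"grip": 0.3, "xyz": [20, -28, 0], "angular": [0, 0, 0.03]}, {"grip": 0.3, "xyz": [45, -63, 0], "angular": [0, 0, 0.07]}, {"grip": 0.3, "xyz": [70, -98, 0], "angular": [0, 0, 0.11]}, {"grip": 0.3, "xyz": [95, -133, 0], "angular": [0, 0, 0.15]}, {"grip": 0.3, "xyz": [120, -168, 0], "angular": [0, 0, 0.19]}, {"grip": 0.3, "xyz": [145, -204, 0], "angular": [0, 0, 0.23]}, {"grip": 0.3, "xyz": [162, -228, 0], "angular": [0, 0, 0.261]}, {"grip": 0.3, "xyz": [170, -240, 5], "angular": [0, 0, 0.261]}, {"grip": 0.3, "xyz": [170, -240, 5], "angular": [0, 0, 0.261]}, {"grip": 0.3, "xyz": [170, -240, 5], "angular": [0, 0, 0.261]}]}}

```text
time_s: 8.1
tcp_pos: [0.5603, 0.356, 0.133]
ee_rot: [[1.0, 0.008, -0.004], [0.008, -1.0, -0.003], [-0.004, 0.003, -1.0]]
wrist_force: [1.2, -0.8, -1.3]
gripper_width: 0.477
gripper_force: 30.0
```

Run:
```python
from h import *
T=(.5527,.3068,.5)
p=intray(T,.011,.051)
go(*p,.056,.5)
c=cam("wrist");b=cam("side")
w=c["img"][:,:,::-1];s=cv2.resize(b["img"][60:160,150:310,::-1],(512,320))
cv2.imwrite("pics/c1.png",np.vstack([w[:270],s]))
```

```text
t 8.1 shift [ 3.2 -2.1 77. ] rot [ 0.003  0.004 -0.001] grip 0.477 j6 44.1
```

View pics/c1.png

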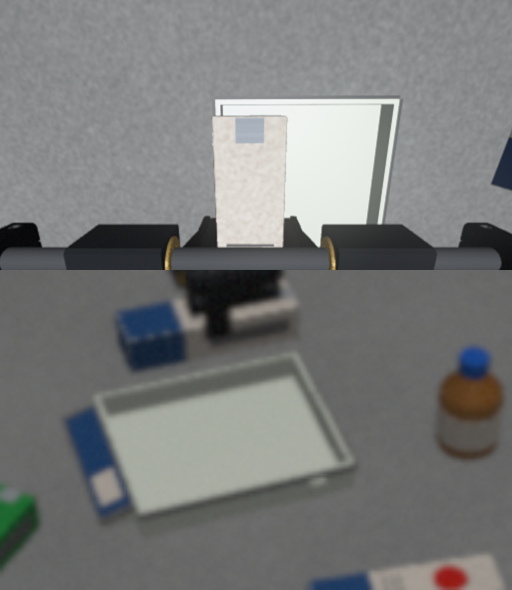

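The carton is held level and straight, its seal end at (213–287,115) and the tray's back wall at row 100. The bottle is well clear. Checking the end offset relative to the TCP.

Run:
```python
from h import *
c=cam("wrist");z=c["s"]["tcp_pos"][2]-.017
P=[plane(c,u,z) for u in((213,116),(287,115))];R=np.array(c["s"]["ee_rot"])
for p in P:print(p,R.T@(p-c["s"]["tcp_pos"])*1000)
go(*intray((.5527,.3068,.5),.011,.051),.056,.5)
```

```text
[0.63424329 0.3775207  0.11747886] [ 73.53015602 -21.17847983  16.86014005]
[0.63503156 0.33624655 0.11747886] [74.01724847 20.10029181 16.91285273]
t 8.25 shift [ 2.2 -1.9 79. ] rot [ 0.001  0.001 -0.002] grip 0.48 j6 44.1
```

Request:
{"fn": "move_arm", "kwargs": {"series": [{"grip": 0.3, "xyz": [2, -2, 25], "angular": [0, 0, 0]}, {"grip": 0.3, "xyz": [2, -2, 50], "angular": [0, 0, 0]}, {"grip": 0.3, "xyz": [2, -2, 65], "angular": [0, 0, 0]}, {"grip": 0.3, "xyz": [2, -2, 73], "angular": [0, 0, 0]}, {"grip": 0.3, "xyz": [2, -2, 77], "angular": [0, 0, 0]}, {"grip": 0.3, "xyz": [2, -2, 79], "angular": [0, 0, 0]}, {"grip": 0.3, "xyz": [2, -2, 79], "angular": [0, 0, 0]}, {"grip": 0.3, "xyz": [2, -2, 79], "angular": [0, 0, 0]}]}}

```text
time_s: 9.05
tcp_pos: [0.5639, 0.3598, 0.0569]
ee_rot: [[1.0, 0.008, 0.001], [0.008, -1.0, 0.001], [0.001, -0.001, -1.0]]
wrist_force: [0.5, -0.5, -1.5]
gripper_width: 0.477
gripper_force: 30.0
```

Run:
```python
from h import *
go(*intray((.5527,.3068,.5),.011,.051),.055,.5);print(r.sense()["wrist_force"])
```

```text
t 9.05 shift [-0.7  1.9  1.9] rot [-0.001 -0.001 -0.   ] grip 0.477 j6 44.1
[ 0.50808002 -0.45486667 -1.46240908]
```

Request:
{"fn": "move_arm", "kwargs": {"series": [{"grip": 0.3, "xyz": [0, 1, 1], "angular": [0, 0, 0]}, {"grip": 0.3, "xyz": [0, 1, 2], "angular": [0, 0, 0]}, {"grip": 0.3, "xyz": [0, 1, 2], "angular": [0, 0, 0]}, {"grip": 0.56, "xyz": [0, 1, 2], "angular": [0, 0, 0]}, {"grip": 0.56, "xyz": [0, 1, 2], "angular": [0, 0, 0]}, {"grip": 0.56, "xyz": [0, 1, 2], "angular": [0, 0, 0]}, {"grip": 0.56, "xyz": [0, 1, -5], "angular": [0, 0, 0]}, {"grip": 0.56, "xyz": [0, 1, -25], "angular": [0, 0, 0]}, {"grip": 0.8, "xyz": [0, 1, -60], "angular": [0, 0, 0]}, {"grip": 1, "xyz": [0, 1, -85], "angular": [0, 0, 0]}]}}

```text
time_s: 10.05
tcp_pos: [0.5641, 0.3588, 0.1436]
ee_rot: [[1.0, 0.009, 0.002], [0.009, -1.0, 0.001], [0.002, -0.001, -1.0]]
wrist_force: [0.3, 0.8, -1.4]
gripper_width: 0.662
gripper_force: 0.0
```

Run:
```python
from h import *
import pickle
c=cam("wrist");pickle.dump(c,open("R1.pkl","wb"))
go(.640,.0765,.13,-6.7)
```

```text
t 10.1 shift [ 71.  284.5  17.6] rot [-0.007 -0.009  0.127] grip 0.711 j6 44.2
```

Released cleanly. Next is blue_opened.

Request:
{"fn": "move_arm", "kwargs": {"series": [{"grip": 1, "xyz": [71, 284, 10], "angular": [0, 0, 0.127]}, {"grip": 1, "xyz": [71, 284, 10], "angular": [0, 0, 0.127]}, {"grip": 1, "xyz": [71, 284, 10], "angular": [0, 0, 0.127]}, {"grip": 1, "xyz": [71, 284, 10], "angular": [0, 0, 0.127]}, {"grip": 1, "xyz": [71, 284, 10], "angular": [0, 0, 0.127]}, {"grip": 1, "xyz": [71, 284, 10], "angular": [0, 0, 0.127]}, {"grip": 1, "xyz": [71, 284, 15], "angular": [0, 0, 0.127]}, {"grip": 1, "xyz": [71, 284, 17], "angular": [0, 0, 0.127]}, {"grip": 1, "xyz": [71, 284, 17], "angular": [0, 0, 0.127]}]}}

```text
time_s: 11.0
tcp_pos: [0.6365, 0.0757, 0.1237]
ee_rot: [[0.993, -0.118, -0.001], [-0.118, -0.993, -0.0], [-0.001, 0.0, -1.0]]
wrist_force: [-0.1, 0.8, -0.3]
gripper_width: 0.997
gripper_force: 0.0
```

Run:
```python
from h import *
c=cam("wrist");b=[x for x in blobs(c["img"][:230],"red",60)];print([(x,plane(c,x[0],.034).round(4)) for x in b])
go(.640,.0765,.051,-6.7)
```

```text
[(([249.3, 159.2], 744), array([0.673 , 0.0726, 0.034 ]))]
t 11.05 shift [ 3.3 -0.7 73. ] rot [-0.  0. -0.] grip 1.002 j6 62.0
```

The sticker is centred between the fingers (column 249) and agrees with the survey. Gripping and lifting.

Request:
{"fn": "move_arm", "kwargs": {"series": [{"grip": 1, "xyz": [3, -1, 40], "angular": [0, 0, 0]}, {"grip": 1, "xyz": [3, -1, 66], "angular": [0, 0, 0]}, {"grip": 1, "xyz": [3, -1, 73], "angular": [0, 0, 0]}, {"grip": 0.3, "xyz": [3, -1, 73], "angular": [0, 0, 0]}, {"grip": 0.3, "xyz": [3, -1, 73], "angular": [0, 0, 0]}, {"grip": 0.3, "xyz": [3, -1, 73], "angular": [0, 0, 0]}, {"grip": 0.3, "xyz": [3, -1, 73], "angular": [0, 0, 0]}, {"grip": 0.3, "xyz": [3, -1, 73], "angular": [0, 0, 0]}, {"grip": 0.3, "xyz": [3, -1, 73], "angular": [0, 0, 0]}, {"grip": 0.3, "xyz": [3, -1, 73], "angular": [0, 0, 0]}]}}

```text
time_s: 12.05
tcp_pos: [0.64, 0.0755, 0.0513]
ee_rot: [[0.993, -0.119, 0.0], [-0.119, -0.993, -0.0], [0.0, -0.0, -1.0]]
wrist_force: [0.2, -0.3, 1.8]
gripper_width: 0.478
gripper_force: 30.0
```

Request:
{"fn": "move_arm", "kwargs": {"series": [{"grip": 0.3, "xyz": [0, 0, 0], "angular": [0, 0, 0]}, {"grip": 0.3, "xyz": [0, 0, 0], "angular": [0, 0, 0]}, {"grip": 0.3, "xyz": [0, 0, -10], "angular": [0, 0, 0]}, {"grip": 0.3, "xyz": [0, 0, -35], "angular": [0, 0, 0]}, {"grip": 0.3, "xyz": [0, 0, -70], "angular": [0, 0, 0]}, {"grip": 0.3, "xyz": [0, 0, -100], "angular": [0, 0, 0]}, {"grip": 0.3, "xyz": [0, 0, -100], "angular": [0, 0, 0]}]}}

```text
time_s: 12.75
tcp_pos: [0.6428, 0.0764, 0.1568]
ee_rot: [[0.993, -0.118, 0.011], [-0.118, -0.993, 0.003], [0.01, -0.004, -1.0]]
wrist_force: [0.4, 0.4, -0.5]
gripper_width: 0.476
gripper_force: 30.0
```

Run:
```python
from h import *
T=(.5527,.3068,.5)
p=intray(T,.011,-.016);print(p)
go(*p,.15,.5)
import pickle
c=pickle.load(open("R1.pkl","rb"));cv2.imwrite("pics/r1.png",c["img"][:240,:,::-1])
```

```text
[0.56383921 0.2908966 ]
t 12.75 shift [-103.7 -203.7    6.5] rot [-0.003 -0.01  -0.127] grip 0.476 j6 62.1
```

View pics/r1.png

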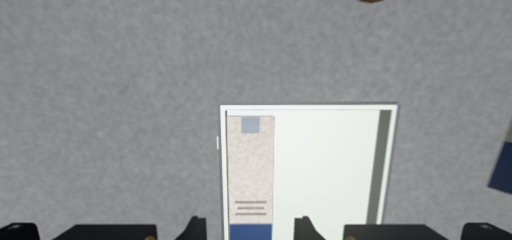

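The picture shows the sealed carton lying straight along the left wall with its end close to the back wall (seal at (250,125)). Carrying the opened one.

Request:
{"fn": "move_arm", "kwargs": {"series": [{"grip": 0.3, "xyz": [-15, -30, 0], "angular": [0, 0, -0.02]}, {"grip": 0.3, "xyz": [-33, -65, 0], "angular": [0, 0, -0.05]}, {"grip": 0.3, "xyz": [-53, -105, 0], "angular": [0, 0, -0.08]}, {"grip": 0.3, "xyz": [-73, -145, 0], "angular": [0, 0, -0.11]}, {"grip": 0.3, "xyz": [-90, -177, 0], "angular": [0, 0, -0.127]}, {"grip": 0.3, "xyz": [-101, -197, 0], "angular": [0, 0, -0.127]}, {"grip": 0.3, "xyz": [-104, -204, 20], "angular": [0, 0, -0.127]}, {"grip": 0.3, "xyz": [-104, -204, 40], "angular": [0, 0, -0.127]}, {"grip": 0.3, "xyz": [-104, -204, 50], "angular": [0, 0, -0.127]}, {"grip": 0.3, "xyz": [-104, -204, 50], "angular": [0, 0, -0.127]}]}}

```text
time_s: 13.75
tcp_pos: [0.5596, 0.2895, 0.0986]
ee_rot: [[1.0, 0.008, -0.004], [0.008, -1.0, -0.003], [-0.004, 0.003, -1.0]]
wrist_force: [-0.4, -0.4, -2.6]
gripper_width: 0.477
gripper_force: 30.0
```

Run:
```python
from h import *
go(*intray((.5527,.3068,.5),.011,-.016),.0555,.5)
```

```text
t 13.75 shift [ 4.4 -1.5 43.1] rot [ 0.003  0.004 -0.001] grip 0.477 j6 48.4
```

Request:
{"fn": "move_arm", "kwargs": {"series": [{"grip": 0.3, "xyz": [2, -1, 20], "angular": [0, 0, 0]}, {"grip": 0.3, "xyz": [2, -1, 32], "angular": [0, 0, 0]}, {"grip": 0.3, "xyz": [2, -1, 38], "angular": [0, 0, 0]}, {"grip": 0.3, "xyz": [2, -1, 42], "angular": [0, 0, 0]}, {"grip": 0.3, "xyz": [2, -1, 42], "angular": [0, 0, 0]}, {"grip": 0.3, "xyz": [2, -1, 42], "angular": [0, 0, 0]}]}}

```text
time_s: 14.35
tcp_pos: [0.5632, 0.2917, 0.0596]
ee_rot: [[1.0, 0.008, 0.001], [0.008, -1.0, 0.001], [0.001, -0.001, -1.0]]
wrist_force: [-0.3, 0.4, -0.5]
gripper_width: 0.476
gripper_force: 30.0
```

Run:
```python
from h import *
go(*intray((.5527,.3068,.5),.011,-.016),.0555,.5);print(r.sense()["wrist_force"])
```

```text
t 14.35 shift [0.7 0.8 4.1] rot [-0.001 -0.001 -0.   ] grip 0.476 j6 48.5
[-0.28746042  0.43940223 -0.48454164]
```

Request:
{"fn": "move_arm", "kwargs": {"series": [{"grip": 0.3, "xyz": [0, 0, 2], "angular": [0, 0, 0]}, {"grip": 0.3, "xyz": [0, 0, 4], "angular": [0, 0, 0]}, {"grip": 0.3, "xyz": [0, 0, 4], "angular": [0, 0, 0]}, {"grip": 0.53, "xyz": [0, 0, 4], "angular": [0, 0, 0]}, {"grip": 0.53, "xyz": [0, 0, 4], "angular": [0, 0, 0]}, {"grip": 0.53, "xyz": [0, 0, 4], "angular": [0, 0, 0]}, {"grip": 0.53, "xyz": [0, 0, -4], "angular": [0, 0, 0]}, {"grip": 0.53, "xyz": [0, 0, -25], "angular": [0, 0, 0]}, {"grip": 1, "xyz": [0, 0, -65], "angular": [0, 0, 0]}, {"grip": 1, "xyz": [0, 0, -70], "angular": [0, 0, 0]}]}}

```text
time_s: 15.35
tcp_pos: [0.5656, 0.2934, 0.1351]
ee_rot: [[1.0, 0.01, 0.009], [0.01, -1.0, 0.006], [0.009, -0.006, -1.0]]
wrist_force: [0.4, 0.2, 1.8]
gripper_width: 0.635
gripper_force: 0.0
```

Request:
{"fn": "move_arm", "kwargs": {"series": [{"grip": 1, "xyz": [0, 10, 0], "angular": [0, 0, 0.15]}, {"grip": 1, "xyz": [0, 20, 0], "angular": [0, 0, 0.3]}, {"grip": 1, "xyz": [0, 30, 0], "angular": [0, 0, 0.45]}, {"grip": 1, "xyz": [0, 40, 0], "angular": [0, 0, 0.6]}, {"grip": 1, "xyz": [0, 40, 0], "angular": [0, 0, 0.75]}, {"grip": 1, "xyz": [0, 40, 0], "angular": [0, 0, 0.9]}, {"grip": 1, "xyz": [0, 40, 0], "angular": [0, 0, 1.05]}, {"grip": 1, "xyz": [0, 40, 0], "angular": [0, 0, 1.2]}, {"grip": 1, "xyz": [0, 40, 0], "angular": [0, 0, 1.35]}, {"grip": 1, "xyz": [0, 40, 0], "angular": [0, 0, 1.5]}]}}

```text
time_s: 16.35
tcp_pos: [0.5632, 0.2516, 0.1294]
ee_rot: [[0.073, -0.997, 0.0], [-0.997, -0.073, 0.0], [-0.0, -0.0, -1.0]]
wrist_force: [-0.8, -0.6, 0.6]
gripper_width: 1.005
gripper_force: 0.0
```

Request:
{"fn": "move_arm", "kwargs": {"series": [{"grip": 1, "xyz": [0, 0, 0], "angular": [0, 0, 0.071]}, {"grip": 1, "xyz": [0, 0, 0], "angular": [0, 0, 0.071]}]}}

```text
time_s: 16.55
tcp_pos: [0.5632, 0.2516, 0.1293]
ee_rot: [[0.008, -1.0, 0.0], [-1.0, -0.008, 0.0], [-0.0, -0.0, -1.0]]
wrist_force: [-1.0, 0.2, -0.0]
gripper_width: 1.003
gripper_force: 0.0
```

Run:
```python
from h import *
T=(.5527,.3068,.5)
c=cam("wrist");cv2.imwrite("pics/p1.png",c["img"][:,:,::-1])
go(*intray(T,.011,-.057),.035,-89.5)
```

```text
t 16.6 shift [ 1.7 -1.  94.3] rot [-0.     0.     0.001] grip 0.999 j6 -38.5
```

View pics/p1.png

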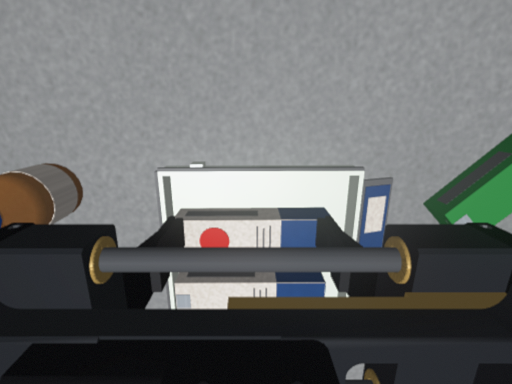

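The picture shows the opened carton flat beside the sealed one (sticker at (214,240)), with floor free to its right. The bottle is at left, (40,200), so I'll check clearance before descending.

Run:
```python
from h import *
b=cam("side");a=cam("scene")
print(plane(b,(297,115),0.),plane(a,(405,242),0.),plane(b,(298,88),.09),plane(a,(414,208),.09))
```

```text
[7.64969720e-01 2.45401133e-01 1.11022302e-16] [0.77864862 0.24815894 0.        ] [0.76420152 0.2537784  0.09      ] [0.76279655 0.25418553 0.09      ]
```

The bottle sits at x = 0.763, about 75 mm clear. Descend, then push left slowly.

Request:
{"fn": "move_arm", "kwargs": {"series": [{"grip": 1, "xyz": [2, -1, 45], "angular": [0, 0, 0]}, {"grip": 1, "xyz": [2, -1, 80], "angular": [0, 0, 0]}, {"grip": 1, "xyz": [2, -1, 92], "angular": [0, 0, 0]}, {"grip": 1, "xyz": [2, -1, 92], "angular": [0, 0, 0]}, {"grip": 1, "xyz": [-6, -1, 92], "angular": [0, 0, 0]}, {"grip": 1, "xyz": [-12, -1, 92], "angular": [0, 0, 0]}, {"grip": 1, "xyz": [-18, -1, 92], "angular": [0, 0, 0]}, {"grip": 1, "xyz": [-22, -1, 92], "angular": [0, 0, 0]}, {"grip": 1, "xyz": [-26, -1, 92], "angular": [0, 0, 0]}, {"grip": 1, "xyz": [-30, -1, 92], "angular": [0, 0, 0]}]}}

```text
time_s: 17.7
tcp_pos: [0.5639, 0.2819, 0.0373]
ee_rot: [[0.008, -1.0, 0.0], [-1.0, -0.008, 0.0], [-0.0, -0.0, -1.0]]
wrist_force: [0.1, -1.9, 0.6]
gripper_width: 1.001
gripper_force: 0.7
```

Request:
{"fn": "move_arm", "kwargs": {"series": [{"grip": 1, "xyz": [-2, 0, 0], "angular": [0, 0, 0]}, {"grip": 1, "xyz": [-4, 0, 0], "angular": [0, 0, 0]}, {"grip": 1, "xyz": [-4, 0, 0], "angular": [0, 0, 0]}, {"grip": 1, "xyz": [-4, 0, 0], "angular": [0, 0, 0]}]}}

```text
time_s: 18.1
tcp_pos: [0.5637, 0.2855, 0.0368]
ee_rot: [[0.008, -1.0, -0.0], [-1.0, -0.008, -0.0], [0.0, 0.0, -1.0]]
wrist_force: [0.1, 0.1, 1.0]
gripper_width: 0.999
gripper_force: 0.6
```

Run:
```python
from h import *
T=(.5527,.3068,.5)
go(*intray(T,.011,-.0195),.035,-89.5);print(r.sense()["wrist_force"])
b=cam("side");a=cam("scene")
cv2.imwrite("pics/q1.png",np.hstack([cv2.resize(b["img"][70:150,150:290,::-1],None,fx=2.8,fy=2.8),cv2.resize(a["img"][120:200,300:440,::-1],None,fx=2.8,fy=2.8)]))
```

```text
t 18.1 shift [-1.9 -0.1  1.8] rot [ 0.    -0.    -0.001] grip 0.999 j6 -41.0
[0.07197817 0.06456322 1.03071436]
```

View pics/q1.png

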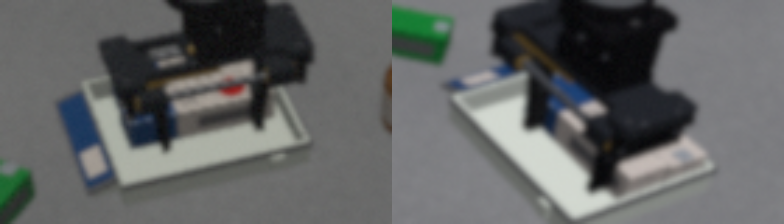

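Both fingers are pushing the opened carton's right side, with little force so far. A few millimetres more.

Request:
{"fn": "move_arm", "kwargs": {"series": [{"grip": 1, "xyz": [-1, 0, 0], "angular": [0, 0, 0]}, {"grip": 1, "xyz": [-2, 0, 0], "angular": [0, 0, 0]}, {"grip": 1, "xyz": [-2, 0, 0], "angular": [0, 0, 0]}]}}

```text
time_s: 18.5
tcp_pos: [0.5638, 0.2862, 0.0368]
ee_rot: [[0.008, -1.0, -0.001], [-1.0, -0.008, -0.002], [0.002, 0.001, -1.0]]
wrist_force: [1.2, -5.8, 1.1]
gripper_width: 0.998
gripper_force: 2.7
```

Request:
{"fn": "move_arm", "kwargs": {"series": [{"grip": 1, "xyz": [-1, 0, 0], "angular": [0, 0, 0]}, {"grip": 1, "xyz": [-1, 0, 0], "angular": [0, 0, 0]}]}}

```text
time_s: 18.7
tcp_pos: [0.5638, 0.2863, 0.0368]
ee_rot: [[0.008, -1.0, -0.002], [-1.0, -0.008, -0.004], [0.004, 0.002, -1.0]]
wrist_force: [2.3, -7.6, 1.7]
gripper_width: 1.0
gripper_force: 4.0
```

Request:
{"fn": "move_arm", "kwargs": {"series": [{"grip": 1, "xyz": [-1, 0, 0], "angular": [0, 0, 0]}, {"grip": 1, "xyz": [-1, 0, 0], "angular": [0, 0, 0]}]}}

```text
time_s: 18.9
tcp_pos: [0.5638, 0.2864, 0.0368]
ee_rot: [[0.008, -1.0, -0.002], [-1.0, -0.008, -0.005], [0.005, 0.002, -1.0]]
wrist_force: [3.3, -10.1, 2.3]
gripper_width: 0.998
gripper_force: 5.2
```

The force reached 10 N with no further motion, so both cartons are snug. Backing off and heading for yellow_sealed.

Request:
{"fn": "move_arm", "kwargs": {"series": [{"grip": 1, "xyz": [10, 0, 0], "angular": [0, 0, 0]}, {"grip": 1, "xyz": [16, 0, -10], "angular": [0, 0, 0]}, {"grip": 1, "xyz": [16, 0, -55], "angular": [0, 0, 0]}, {"grip": 1, "xyz": [25, 0, -100], "angular": [0, 0, 0]}, {"grip": 1, "xyz": [70, 0, -110], "angular": [0, 0, 0]}, {"grip": 1, "xyz": [115, -20, -110], "angular": [0, 0, -0.15]}, {"grip": 1, "xyz": [160, -40, -110], "angular": [0, 0, -0.3]}, {"grip": 1, "xyz": [205, -60, -110], "angular": [0, 0, -0.45]}, {"grip": 1, "xyz": [250, -75, -110], "angular": [0, 0, -0.6]}, {"grip": 1, "xyz": [295, -80, -110], "angular": [0, 0, -0.75]}]}}

```text
time_s: 19.9
tcp_pos: [0.6472, -0.0017, 0.1479]
ee_rot: [[0.663, -0.748, 0.003], [-0.748, -0.663, 0.001], [0.001, -0.003, -1.0]]
wrist_force: [0.1, 0.1, 0.5]
gripper_width: 1.001
gripper_force: 0.0
```

Run:
```python
from h import *
go(.648,-.0672,.13,-22.5)
```

```text
t 19.9 shift [49.5 42.9 17.9] rot [-0.003 -0.002 -0.453] grip 1.001 j6 27.4
```

Request:
{"fn": "move_arm", "kwargs": {"series": [{"grip": 1, "xyz": [33, 25, 10], "angular": [0, 0, -0.15]}, {"grip": 1, "xyz": [44, 38, 15], "angular": [0, 0, -0.3]}, {"grip": 1, "xyz": [48, 42, 17], "angular": [0, 0, -0.45]}, {"grip": 1, "xyz": [48, 42, 17], "angular": [0, 0, -0.453]}, {"grip": 1, "xyz": [48, 42, 17], "angular": [0, 0, -0.453]}]}}

```text
time_s: 20.4
tcp_pos: [0.646, -0.064, 0.1307]
ee_rot: [[0.92, -0.391, 0.002], [-0.391, -0.92, 0.0], [0.001, -0.001, -1.0]]
wrist_force: [-0.0, 0.1, 1.1]
gripper_width: 0.998
gripper_force: 0.0
```

Run:
```python
from h import *
c=cam("wrist");cv2.imwrite("pics/ys.png",c["img"][:,:,::-1])
h=cv2.cvtColor(c["img"],cv2.COLOR_RGB2HSV);m=((h[...,2]>150)&(h[...,1]<50)).astype(np.uint8);m[212:]=0;m[:,:195]=0;m[:,310:]=0
n,l,st,ce=cv2.connectedComponentsWithStats(m);i=1+st[1:,4].argmax();print(st[i])
x,y,w,hh=st[i][:4];R=np.array(c["s"]["ee_rot"])
for u in((x,y),(x+w,y)):print(R.T@(plane(c,u,.034)-c["s"]["tcp_pos"])*1000)
go(.648,-.0672,.051,-22.5)
```

```text
[  195    52   115   160 10188]
[121.31209647 -44.20994673  96.87778609]
[121.16999756  47.25192114  96.7842799 ]
t 20.45 shift [ 3.   2.6 79.7] rot [-0.001 -0.001 -0.008] grip 0.998 j6 58.4
```

View pics/ys.png

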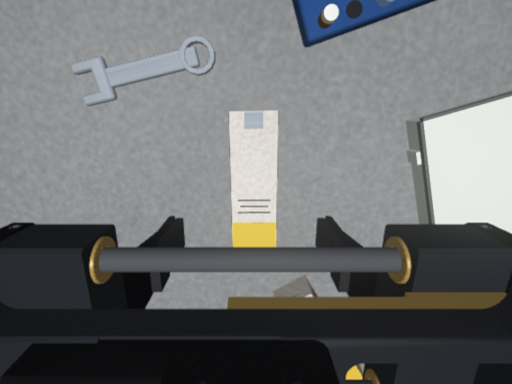

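The close view shows the yellow-sleeved carton with the silvery seal at (253,120) and no sticker, so it is yellow_sealed. Its end at row 111 confirms the shift of about +4, +3 mm. The wrench and rack are well away.

Request:
{"fn": "move_arm", "kwargs": {"series": [{"grip": 1, "xyz": [4, 3, 40], "angular": [0, 0, -0.006]}, {"grip": 1, "xyz": [4, 3, 70], "angular": [0, 0, -0.006]}, {"grip": 1, "xyz": [4, 3, 79], "angular": [0, 0, -0.006]}, {"grip": 0.3, "xyz": [4, 3, 79], "angular": [0, 0, -0.006]}, {"grip": 0.3, "xyz": [4, 3, 79], "angular": [0, 0, -0.006]}, {"grip": 0.3, "xyz": [4, 3, 79], "angular": [0, 0, -0.006]}, {"grip": 0.3, "xyz": [4, 3, 79], "angular": [0, 0, -0.006]}, {"grip": 0.3, "xyz": [4, 3, 79], "angular": [0, 0, -0.006]}, {"grip": 0.3, "xyz": [4, 3, 79], "angular": [0, 0, -0.006]}, {"grip": 0.3, "xyz": [4, 3, 79], "angular": [0, 0, -0.006]}]}}

```text
time_s: 21.45
tcp_pos: [0.6482, -0.0687, 0.0513]
ee_rot: [[0.924, -0.383, 0.0], [-0.383, -0.924, 0.0], [0.0, -0.0, -1.0]]
wrist_force: [-0.5, -0.4, 1.6]
gripper_width: 0.478
gripper_force: 30.0
```

Request:
{"fn": "move_arm", "kwargs": {"series": [{"grip": 0.3, "xyz": [0, 0, 0], "angular": [0, 0, 0]}, {"grip": 0.3, "xyz": [0, 0, 0], "angular": [0, 0, 0]}, {"grip": 0.3, "xyz": [0, 0, -10], "angular": [0, 0, 0]}, {"grip": 0.3, "xyz": [0, 0, -35], "angular": [0, 0, 0]}, {"grip": 0.3, "xyz": [0, 0, -70], "angular": [0, 0, 0]}, {"grip": 0.3, "xyz": [0, 0, -100], "angular": [0, 0, 0]}, {"grip": 0.3, "xyz": [0, 0, -100], "angular": [0, 0, 0]}, {"grip": 0.3, "xyz": [0, 0, -100], "angular": [0, 0, 0]}]}}

```text
time_s: 22.25
tcp_pos: [0.6479, -0.0685, 0.1514]
ee_rot: [[0.924, -0.384, 0.001], [-0.384, -0.924, 0.001], [0.0, -0.001, -1.0]]
wrist_force: [0.3, -1.2, -3.0]
gripper_width: 0.48
gripper_force: 30.0
```

Run:
```python
from h import *
T=(.5475,-.296,-6.7)
p=intray(T,.011,.0515);print(p)
go(*p,.15,-6.7)
```

```text
[ 0.56443342 -0.24613509]
t 22.25 shift [ -9.  196.    1.2] rot [-0.001 -0.    -0.277] grip 0.48 j6 59.3
```

Request:
{"fn": "move_arm", "kwargs": {"series": [{"grip": 0.3, "xyz": [-1, 30, 0], "angular": [0, 0, -0.04]}, {"grip": 0.3, "xyz": [-3, 65, 0], "angular": [0, 0, -0.09]}, {"grip": 0.3, "xyz": [-5, 105, 0], "angular": [0, 0, -0.15]}, {"grip": 0.3, "xyz": [-7, 145, 0], "angular": [0, 0, -0.21]}, {"grip": 0.3, "xyz": [-8, 175, 0], "angular": [0, 0, -0.26]}, {"grip": 0.3, "xyz": [-9, 192, 0], "angular": [0, 0, -0.277]}, {"grip": 0.3, "xyz": [-9, 196, 20], "angular": [0, 0, -0.277]}, {"grip": 0.3, "xyz": [-9, 196, 40], "angular": [0, 0, -0.277]}, {"grip": 0.3, "xyz": [-9, 196, 50], "angular": [0, 0, -0.277]}, {"grip": 0.3, "xyz": [-9, 196, 50], "angular": [0, 0, -0.277]}]}}

```text
time_s: 23.25
tcp_pos: [0.5628, -0.2458, 0.0979]
ee_rot: [[0.993, -0.116, -0.006], [-0.116, -0.993, 0.001], [-0.007, -0.001, -1.0]]
wrist_force: [0.1, 0.6, -1.8]
gripper_width: 0.476
gripper_force: 30.0
```

Request:
{"fn": "move_arm", "kwargs": {"series": [{"grip": 0.3, "xyz": [0, 0, 10], "angular": [0, 0, 0]}, {"grip": 0.3, "xyz": [0, 0, 10], "angular": [0, 0, 0]}, {"grip": 0.3, "xyz": [0, 0, 10], "angular": [0, 0, 0]}]}}

```text
time_s: 23.55
tcp_pos: [0.565, -0.2462, 0.0912]
ee_rot: [[0.993, -0.115, 0.0], [-0.115, -0.993, -0.0], [0.0, 0.0, -1.0]]
wrist_force: [-1.0, -0.1, -1.8]
gripper_width: 0.478
gripper_force: 30.0
```

Run:
```python
from h import *
T=(.5475,-.296,-6.7)
go(*intray(T,.011,.0515),.0555,-6.7)
```

```text
t 23.55 shift [-0.6  0.  35.7] rot [ 0.    -0.     0.001] grip 0.478 j6 91.9
```

Request:
{"fn": "move_arm", "kwargs": {"series": [{"grip": 0.3, "xyz": [0, 0, 15], "angular": [0, 0, 0]}, {"grip": 0.3, "xyz": [0, 0, 26], "angular": [0, 0, 0]}, {"grip": 0.3, "xyz": [0, 0, 32], "angular": [0, 0, 0]}, {"grip": 0.3, "xyz": [0, 0, 35], "angular": [0, 0, 0]}, {"grip": 0.3, "xyz": [0, 0, 36], "angular": [0, 0, 0]}, {"grip": 0.3, "xyz": [0, 0, 36], "angular": [0, 0, 0]}, {"grip": 0.3, "xyz": [0, 0, 36], "angular": [0, 0, 0]}]}}

```text
time_s: 24.25
tcp_pos: [0.5652, -0.2464, 0.0553]
ee_rot: [[0.993, -0.116, 0.001], [-0.116, -0.993, -0.0], [0.001, 0.0, -1.0]]
wrist_force: [0.0, 0.5, -0.1]
gripper_width: 0.472
gripper_force: 30.0
```

Request:
{"fn": "move_arm", "kwargs": {"series": [{"grip": 0.56, "xyz": [0, 0, 0], "angular": [0, 0, 0]}, {"grip": 0.56, "xyz": [0, 0, 0], "angular": [0, 0, 0]}, {"grip": 0.56, "xyz": [0, 0, 0], "angular": [0, 0, 0]}, {"grip": 0.56, "xyz": [0, 0, -7], "angular": [0, 0, 0]}, {"grip": 0.56, "xyz": [0, 0, -25], "angular": [0, 0, 0]}, {"grip": 0.8, "xyz": [0, 0, -60], "angular": [0, 0, 0]}, {"grip": 1, "xyz": [0, 0, -85], "angular": [0, 0, 0]}, {"grip": 1, "xyz": [0, 0, -85], "angular": [0, 0, 0]}]}}

```text
time_s: 25.05
tcp_pos: [0.5675, -0.2471, 0.1452]
ee_rot: [[0.993, -0.115, 0.01], [-0.115, -0.993, -0.003], [0.01, 0.002, -1.0]]
wrist_force: [-0.4, -1.1, -0.3]
gripper_width: 0.748
gripper_force: 0.0
```

Run:
```python
from h import *
T=(.5475,-.296,-6.7)
c=cam("wrist");b=cam("side")
cv2.imwrite("pics/r2.png",np.vstack([c["img"][:240,:,::-1],cv2.resize(b["img"][230:350,200:400,::-1],(512,307))]))
go(.4525,-.0687,.13,7.2)
```

```text
t 25.15 shift [-132.3 -163.3   10.7] rot [-0.    -0.002 -0.242] grip 0.833 j6 91.9
```

View pics/r2.png

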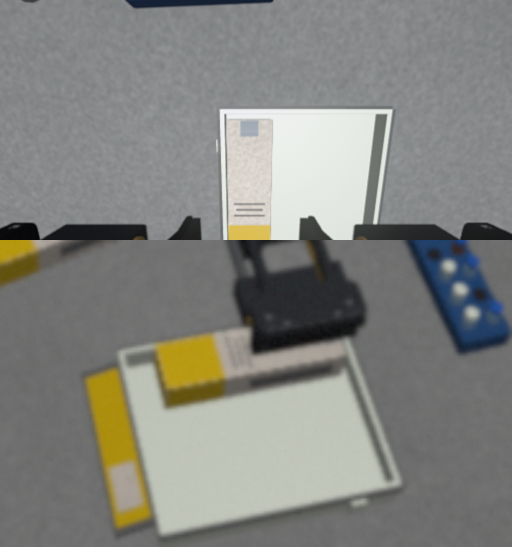

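The yellow sealed carton lies flat along the left wall, seal at (249,128) near the back wall. That was my last picture, so from here I check by numbers only. Last is yellow_opened.

Request:
{"fn": "move_arm", "kwargs": {"series": [{"grip": 1, "xyz": [-132, -163, 5], "angular": [0, 0, -0.242]}, {"grip": 1, "xyz": [-132, -163, 5], "angular": [0, 0, -0.242]}, {"grip": 1, "xyz": [-132, -163, 5], "angular": [0, 0, -0.242]}, {"grip": 1, "xyz": [-132, -163, 5], "angular": [0, 0, -0.242]}, {"grip": 1, "xyz": [-132, -163, 8], "angular": [0, 0, -0.242]}, {"grip": 1, "xyz": [-132, -163, 11], "angular": [0, 0, -0.242]}, {"grip": 1, "xyz": [-132, -163, 11], "angular": [0, 0, -0.242]}, {"grip": 1, "xyz": [-132, -163, 11], "angular": [0, 0, -0.242]}]}}

```text
time_s: 25.95
tcp_pos: [0.4532, -0.0699, 0.1286]
ee_rot: [[0.992, 0.124, -0.0], [0.124, -0.992, -0.0], [-0.001, 0.0, -1.0]]
wrist_force: [-0.5, 0.3, -0.3]
gripper_width: 1.0
gripper_force: 0.0
```

Run:
```python
from h import *
c=cam("wrist");R=np.array(c["s"]["ee_rot"])
b=blobs(c["img"][:230],"red",60);print([(x,plane(c,x[0],.034).round(4),(R.T@(plane(c,x[0],.034)-c["s"]["tcp_pos"])*1000).round(1)) for x in b])
h=cv2.cvtColor(c["img"],cv2.COLOR_RGB2HSV);row=lambda y:np.where(h[y,200:310,2]>165)[0][[0,-1]]+200
print([(y,row(y)) for y in(130,145,185)])
go(.4525,-.0687,.051,7.2)
```

```text
[(([249.7, 162.3], 705), array([ 0.4861, -0.0649,  0.034 ]), array([33.3, -0.8, 94.6]))]
[(130, array([225, 273])), (145, array([226, 274])), (185, array([227, 272]))]
t 26.0 shift [-0.5 -1.3 77.6] rot [ 0.     0.    -0.002] grip 1.004 j6 85.5
```

The sticker sits 33.3 mm ahead and centred, the same as on the first opened carton, so this is the right carton and well aligned.

Request:
{"fn": "move_arm", "kwargs": {"series": [{"grip": 1, "xyz": [0, -1, 40], "angular": [0, 0, 0]}, {"grip": 1, "xyz": [0, -1, 68], "angular": [0, 0, 0]}, {"grip": 1, "xyz": [0, -1, 77], "angular": [0, 0, 0]}, {"grip": 0.3, "xyz": [0, -1, 77], "angular": [0, 0, 0]}, {"grip": 0.3, "xyz": [0, -1, 77], "angular": [0, 0, 0]}, {"grip": 0.3, "xyz": [0, -1, 77], "angular": [0, 0, 0]}, {"grip": 0.3, "xyz": [0, -1, 77], "angular": [0, 0, 0]}, {"grip": 0.3, "xyz": [0, -1, 77], "angular": [0, 0, 0]}, {"grip": 0.3, "xyz": [0, -1, 77], "angular": [0, 0, 0]}, {"grip": 0.3, "xyz": [0, -1, 77], "angular": [0, 0, 0]}]}}

```text
time_s: 27.0
tcp_pos: [0.4526, -0.0682, 0.0524]
ee_rot: [[0.992, 0.126, 0.001], [0.126, -0.992, -0.0], [0.001, 0.0, -1.0]]
wrist_force: [0.5, -1.4, 2.6]
gripper_width: 0.477
gripper_force: 30.0
```

Request:
{"fn": "move_arm", "kwargs": {"series": [{"grip": 0.3, "xyz": [0, 0, 0], "angular": [0, 0, 0]}, {"grip": 0.3, "xyz": [0, 0, 0], "angular": [0, 0, 0]}, {"grip": 0.3, "xyz": [0, 0, -10], "angular": [0, 0, 0]}, {"grip": 0.3, "xyz": [0, 0, -35], "angular": [0, 0, 0]}, {"grip": 0.3, "xyz": [0, 0, -70], "angular": [0, 0, 0]}, {"grip": 0.3, "xyz": [0, 0, -100], "angular": [0, 0, 0]}, {"grip": 0.3, "xyz": [0, 0, -100], "angular": [0, 0, 0]}, {"grip": 0.3, "xyz": [0, 0, -100], "angular": [0, 0, 0]}]}}

```text
time_s: 27.8
tcp_pos: [0.4519, -0.0679, 0.1522]
ee_rot: [[0.992, 0.125, 0.001], [0.125, -0.992, 0.001], [0.001, -0.001, -1.0]]
wrist_force: [-0.5, 0.3, -1.5]
gripper_width: 0.473
gripper_force: 30.0
```

Run:
```python
from h import *
go(*intray((.5475,-.296,-6.7),.011,-.016),.15,-6.7)
```

```text
t 27.8 shift [ 73.2 256.4   2. ] rot [-0.001 -0.001  0.242] grip 0.473 j6 85.3
```

Request:
{"fn": "move_arm", "kwargs": {"series": [{"grip": 0.3, "xyz": [8, 28, 0], "angular": [0, 0, 0.03]}, {"grip": 0.3, "xyz": [18, 63, 0], "angular": [0, 0, 0.07]}, {"grip": 0.3, "xyz": [29, 103, 0], "angular": [0, 0, 0.11]}, {"grip": 0.3, "xyz": [41, 145, 0], "angular": [0, 0, 0.15]}, {"grip": 0.3, "xyz": [53, 187, 0], "angular": [0, 0, 0.19]}, {"grip": 0.3, "xyz": [64, 225, 0], "angular": [0, 0, 0.22]}, {"grip": 0.3, "xyz": [71, 248, 0], "angular": [0, 0, 0.242]}, {"grip": 0.3, "xyz": [73, 256, 20], "angular": [0, 0, 0.242]}, {"grip": 0.3, "xyz": [73, 256, 42], "angular": [0, 0, 0.242]}, {"grip": 0.3, "xyz": [73, 256, 60], "angular": [0, 0, 0.242]}]}}

```text
time_s: 28.8
tcp_pos: [0.5549, -0.3127, 0.0877]
ee_rot: [[0.993, -0.118, -0.006], [-0.118, -0.993, 0.003], [-0.006, -0.002, -1.0]]
wrist_force: [-0.9, 1.0, -1.5]
gripper_width: 0.478
gripper_force: 30.0
```

Request:
{"fn": "move_arm", "kwargs": {"series": [{"grip": 0.3, "xyz": [0, 0, 0], "angular": [0, 0, 0]}, {"grip": 0.3, "xyz": [0, 0, 0], "angular": [0, 0, 0]}, {"grip": 0.3, "xyz": [0, 0, 0], "angular": [0, 0, 0]}]}}

```text
time_s: 29.1
tcp_pos: [0.5574, -0.313, 0.0925]
ee_rot: [[0.993, -0.115, 0.001], [-0.115, -0.993, -0.0], [0.001, 0.0, -1.0]]
wrist_force: [0.6, 0.3, -2.0]
gripper_width: 0.478
gripper_force: 30.0
```

Run:
```python
from h import *
go(*intray((.5475,-.296,-6.7),.011,-.016),.0568,-6.7)
```

```text
t 29.1 shift [-0.9  0.3 35.7] rot [ 0.    -0.001  0.001] grip 0.478 j6 98.2
```

Request:
{"fn": "move_arm", "kwargs": {"series": [{"grip": 0.3, "xyz": [0, 0, 15], "angular": [0, 0, 0]}, {"grip": 0.3, "xyz": [0, 0, 26], "angular": [0, 0, 0]}, {"grip": 0.3, "xyz": [0, 0, 32], "angular": [0, 0, 0]}, {"grip": 0.3, "xyz": [0, 0, 35], "angular": [0, 0, 0]}, {"grip": 0.3, "xyz": [0, 0, 36], "angular": [0, 0, 0]}, {"grip": 0.3, "xyz": [0, 0, 36], "angular": [0, 0, 0]}, {"grip": 0.3, "xyz": [0, 0, 36], "angular": [0, 0, 0]}]}}

```text
time_s: 29.8
tcp_pos: [0.5573, -0.313, 0.0565]
ee_rot: [[0.993, -0.116, 0.001], [-0.116, -0.993, -0.0], [0.001, 0.0, -1.0]]
wrist_force: [0.3, 0.5, -0.4]
gripper_width: 0.48
gripper_force: 30.0
```

Request:
{"fn": "move_arm", "kwargs": {"series": [{"grip": 0.53, "xyz": [0, 0, 0], "angular": [0, 0, 0]}, {"grip": 0.53, "xyz": [0, 0, 0], "angular": [0, 0, 0]}, {"grip": 0.53, "xyz": [0, 0, 0], "angular": [0, 0, 0]}, {"grip": 0.53, "xyz": [0, 0, -7], "angular": [0, 0, 0]}, {"grip": 0.53, "xyz": [0, 0, -25], "angular": [0, 0, 0]}, {"grip": 1, "xyz": [0, 0, -60], "angular": [0, 0, 0]}, {"grip": 1, "xyz": [0, 0, -75], "angular": [0, 0, 0]}, {"grip": 1, "xyz": [0, 0, -75], "angular": [0, 0, 0]}]}}

```text
time_s: 30.6
tcp_pos: [0.5588, -0.3137, 0.1348]
ee_rot: [[0.993, -0.115, 0.007], [-0.115, -0.993, -0.003], [0.007, 0.002, -1.0]]
wrist_force: [0.9, 1.2, 0.2]
gripper_width: 0.717
gripper_force: 0.0
```

Request:
{"fn": "move_arm", "kwargs": {"series": [{"grip": 1, "xyz": [0, 10, 0], "angular": [0, 0, 0.15]}, {"grip": 1, "xyz": [0, 20, 0], "angular": [0, 0, 0.3]}, {"grip": 1, "xyz": [0, 30, 0], "angular": [0, 0, 0.45]}, {"grip": 1, "xyz": [0, 40, 0], "angular": [0, 0, 0.6]}, {"grip": 1, "xyz": [0, 40, 0], "angular": [0, 0, 0.75]}, {"grip": 1, "xyz": [0, 40, 0], "angular": [0, 0, 0.9]}, {"grip": 1, "xyz": [0, 40, 0], "angular": [0, 0, 1.05]}, {"grip": 1, "xyz": [0, 40, 0], "angular": [0, 0, 1.2]}, {"grip": 1, "xyz": [0, 40, 0], "angular": [0, 0, 1.35]}, {"grip": 1, "xyz": [0, 40, 0], "angular": [0, 0, 1.5]}]}}

```text
time_s: 31.6
tcp_pos: [0.5517, -0.3524, 0.1297]
ee_rot: [[-0.052, -0.999, -0.002], [-0.999, 0.052, 0.001], [-0.001, 0.002, -1.0]]
wrist_force: [-0.6, 0.5, -0.3]
gripper_width: 0.999
gripper_force: 0.0
```

Request:
{"fn": "move_arm", "kwargs": {"series": [{"grip": 1, "xyz": [0, 0, 0], "angular": [0, 0, 0.071]}, {"grip": 1, "xyz": [0, 0, 0], "angular": [0, 0, 0.071]}, {"grip": 1, "xyz": [0, 0, 0], "angular": [0, 0, 0.071]}]}}

```text
time_s: 31.9
tcp_pos: [0.552, -0.3525, 0.1302]
ee_rot: [[-0.115, -0.993, -0.001], [-0.993, 0.115, 0.001], [-0.0, 0.001, -1.0]]
wrist_force: [0.4, -1.3, -0.5]
gripper_width: 0.998
gripper_force: 0.0
```

Run:
```python
from h import *
T=(.5475,-.296,-6.7)
go(*intray(T,.011,-.057),.035,-96.7)
a=cam("scene");b=cam("side")
# rack clearance: blue blob extents on z=.04
for c,seed in((a,(197,319)),(b,(378,247))):
    n,l=cv2.connectedComponents(mask(c["img"],"blue"));i=l[seed[1],seed[0]];ys,xs=np.where(l==i)
    P=np.array([plane(c,(x,y),.03)[:2] for x,y in zip(xs,ys)]);print(i,P.min(0),P.max(0))
```

```text
t 31.9 shift [ 1.5 -0.1 95.2] rot [0.001 0.    0.002] grip 0.998 j6 11.9
6 [ 0.74600023 -0.28989448] [ 0.80327287 -0.16426208]
0 [-0.02163116 -0.57491385] [1.70551932 1.09903998]
```

Request:
{"fn": "move_arm", "kwargs": {"series": [{"grip": 1, "xyz": [2, 0, 45], "angular": [0, 0, 0]}, {"grip": 1, "xyz": [2, 0, 80], "angular": [0, 0, 0]}, {"grip": 1, "xyz": [2, 0, 94], "angular": [0, 0, 0]}, {"grip": 1, "xyz": [2, 0, 94], "angular": [0, 0, 0]}, {"grip": 1, "xyz": [-6, 0, 94], "angular": [0, 0, 0]}, {"grip": 1, "xyz": [-12, 0, 94], "angular": [0, 0, 0]}, {"grip": 1, "xyz": [-18, 0, 94], "angular": [0, 0, 0]}, {"grip": 1, "xyz": [-22, 0, 94], "angular": [0, 0, 0]}, {"grip": 1, "xyz": [-26, 0, 94], "angular": [0, 0, 0]}, {"grip": 1, "xyz": [-30, 0, 94], "angular": [0, 0, 0]}]}}

```text
time_s: 33.0
tcp_pos: [0.5563, -0.3228, 0.0378]
ee_rot: [[-0.116, -0.993, 0.001], [-0.993, 0.116, -0.001], [0.001, -0.002, -1.0]]
wrist_force: [0.1, -1.9, 1.5]
gripper_width: 1.003
gripper_force: 1.0
```

Request:
{"fn": "move_arm", "kwargs": {"series": [{"grip": 1, "xyz": [-2, 0, 0], "angular": [0, 0, 0]}, {"grip": 1, "xyz": [-3, 0, 0], "angular": [0, 0, 0]}, {"grip": 1, "xyz": [-3, 0, 0], "angular": [0, 0, 0]}]}}

```text
time_s: 33.3
tcp_pos: [0.5562, -0.3198, 0.0369]
ee_rot: [[-0.116, -0.993, -0.0], [-0.993, 0.116, 0.0], [-0.0, 0.0, -1.0]]
wrist_force: [0.5, -1.7, 0.6]
gripper_width: 1.005
gripper_force: 0.7
```

Request:
{"fn": "move_arm", "kwargs": {"series": [{"grip": 1, "xyz": [-1, 0, 0], "angular": [0, 0, 0]}, {"grip": 1, "xyz": [-2, 0, 0], "angular": [0, 0, 0]}, {"grip": 1, "xyz": [-2, 0, 0], "angular": [0, 0, 0]}]}}

```text
time_s: 33.6
tcp_pos: [0.5563, -0.318, 0.0369]
ee_rot: [[-0.116, -0.993, -0.0], [-0.993, 0.116, 0.0], [0.0, 0.0, -1.0]]
wrist_force: [-0.5, -2.5, 1.8]
gripper_width: 1.003
gripper_force: 1.3
```

Run:
```python
from h import *
go(*intray((.5475,-.296,-6.7),.011,-.0204),.035,-96.7)
```

```text
t 33.6 shift [-0.4  0.3  1.9] rot [ 0. -0.  0.] grip 1.003 j6 8.6
```

Request:
{"fn": "move_arm", "kwargs": {"series": [{"grip": 1, "xyz": [-1, 0, 0], "angular": [0, 0, 0]}, {"grip": 1, "xyz": [-1, 0, 0], "angular": [0, 0, 0]}]}}

```text
time_s: 33.8
tcp_pos: [0.5564, -0.3178, 0.0369]
ee_rot: [[-0.116, -0.993, -0.0], [-0.993, 0.116, -0.001], [0.001, -0.0, -1.0]]
wrist_force: [-0.2, -6.7, 0.8]
gripper_width: 0.998
gripper_force: 3.0
```

Request:
{"fn": "move_arm", "kwargs": {"series": [{"grip": 1, "xyz": [-1, 0, 0], "angular": [0, 0, 0]}, {"grip": 1, "xyz": [-1, 0, 0], "angular": [0, 0, 0]}]}}

```text
time_s: 34.0
tcp_pos: [0.5564, -0.3178, 0.0369]
ee_rot: [[-0.116, -0.993, -0.0], [-0.993, 0.116, -0.002], [0.002, -0.0, -1.0]]
wrist_force: [0.3, -10.6, -0.8]
gripper_width: 1.001
gripper_force: 4.8
```

Snug here too, at 10 N with no motion. Backing off and rising for a numerical check from above each tray.

Request:
{"fn": "move_arm", "kwargs": {"series": [{"grip": 1, "xyz": [10, 0, 0], "angular": [0, 0, 0]}, {"grip": 1, "xyz": [16, 0, -10], "angular": [0, 0, 0]}, {"grip": 1, "xyz": [16, 0, -55], "angular": [0, 0, 0]}, {"grip": 1, "xyz": [16, 0, -100], "angular": [0, 0, -0.15]}, {"grip": 1, "xyz": [16, 0, -145], "angular": [0, 0, -0.3]}, {"grip": 1, "xyz": [10, 20, -185], "angular": [0, 0, -0.45]}, {"grip": 1, "xyz": [0, 40, -210], "angular": [0, 0, -0.6]}, {"grip": 1, "xyz": [-20, 55, -210], "angular": [0, 0, -0.75]}, {"grip": 1, "xyz": [-30, 55, -210], "angular": [0, 0, -0.9]}, {"grip": 1, "xyz": [-30, 55, -210], "angular": [0, 0, -1.05]}]}}

```text
time_s: 35.0
tcp_pos: [0.5049, -0.2782, 0.2484]
ee_rot: [[0.808, -0.589, 0.002], [-0.589, -0.808, 0.001], [0.001, -0.002, -1.0]]
wrist_force: [0.6, -0.3, 0.4]
gripper_width: 1.0
gripper_force: 0.0
```

Request:
{"fn": "move_arm", "kwargs": {"series": [{"grip": 1, "xyz": [0, 0, 0], "angular": [0, 0, -0.15]}, {"grip": 1, "xyz": [0, 0, 0], "angular": [0, 0, -0.3]}, {"grip": 1, "xyz": [0, 0, 0], "angular": [0, 0, -0.45]}, {"grip": 1, "xyz": [0, 0, 0], "angular": [0, 0, -0.52]}, {"grip": 1, "xyz": [0, 0, 0], "angular": [0, 0, -0.52]}, {"grip": 1, "xyz": [0, 0, 0], "angular": [0, 0, -0.52]}]}}

```text
time_s: 35.6
tcp_pos: [0.5054, -0.2795, 0.2473]
ee_rot: [[0.993, -0.118, 0.0], [-0.118, -0.993, 0.0], [0.0, -0.0, -1.0]]
wrist_force: [0.9, 0.1, -0.5]
gripper_width: 1.002
gripper_force: 0.0
```

```bash
cat >> h.py <<'E'
def check(T,col):
    c=cam("wrist");a=np.radians(T[2]);R=np.array([[np.cos(a),np.sin(a)],[-np.sin(a),np.cos(a)]])
    f=lambda u,z:(R@(plane(c,u,z)[:2]-np.array(T[:2]))*1000).round(1)
    for b,n in blobs(c["img"][:225],"red",60):print("sticker",f(b,.038))
    for b,n in blobs(c["img"][:225],col,60):print(col,n,f(b,.038))
    # rectify the tray at carton-top height (1 px = 0.5 mm; x up, y left) to find edges along lines
    h=cv2.cvtColor(c["img"],cv2.COLOR_RGB2HSV).astype(np.float32)
    def S(x,y):
        p=R.T@np.array([x,y])+T[:2];u=proj(c,(*p,.038));return h[int(round(u[1])),int(round(u[0]))]
    for y in(.060,.044,.018,.002):print("y",y,"x:V/S",[(int(x*1000),int(S(x,y)[2]),int(S(x,y)[1])) for x in np.arange(.07,.102,.002)])
    print("x0.04 y:V/S",[(int(round(y*1000)),int(S(.04,y)[2]),int(S(.04,y)[1])) for y in np.arange(-.02,.084,.002)])
E
python3 - <<'E'
from h import *
print(r.sense()["tcp_pos"]);check((.5475,-.296,-6.7),"yellow");go(.5,.31,.25,0)
E
```

```text
[ 0.50536223 -0.2795055   0.24726596]
sticker [44.6 13.4]
yellow 1025 [-39.7  54.4]
yellow 1049 [-41.8  12.7]
yellow 990 [-105.3   12.5]
y 0.06 x:V/S [(70, 171, 4), (72, 176, 29), (74, 178, 27), (76, 180, 26), (78, 176, 26), (80, 175, 26), (82, 174, 26), (84, 182, 15), (86, 97, 5), (88, 142, 7), (90, 241, 5), (92, 218, 9), (94, 136, 6), (96, 139, 6), (98, 139, 6), (100, 135, 6)]
y 0.044 x:V/S [(70, 205, 15), (72, 210, 17), (74, 212, 17), (76, 210, 17), (78, 203, 16), (80, 204, 16), (82, 209, 16), (84, 211, 16), (86, 115, 9), (88, 143, 7), (90, 241, 5), (92, 218, 9), (94, 140, 5), (96, 137, 6), (98, 133, 6), (100, 136, 6)]
y 0.018 x:V/S [(70, 203, 15), (72, 206, 15), (74, 206, 16), (76, 203, 15), (78, 209, 16), (80, 211, 16), (82, 217, 11), (84, 227, 1), (86, 130, 6), (88, 143, 5), (90, 241, 4), (92, 218, 9), (94, 140, 5), (96, 139, 6), (98, 138, 6), (100, 134, 8)]
y 0.002 x:V/S [(70, 208, 15), (72, 213, 17), (74, 211, 17), (76, 205, 16), (78, 205, 16), (80, 205, 16), (82, 215, 13), (84, 216, 8), (86, 131, 6), (88, 144, 7), (90, 242, 5), (92, 224, 8), (94, 141, 5), (96, 135, 6), (98, 
[... 203 characters left out ...]
2, 217, 152), (4, 218, 150), (6, 218, 150), (8, 217, 150), (10, 216, 151), (12, 217, 150), (14, 217, 152), (16, 218, 152), (18, 218, 153), (20, 218, 153), (22, 218, 154), (24, 217, 146), (26, 217, 88), (28, 215, 13), (30, 217, 16), (32, 215, 14), (34, 201, 16), (36, 213, 17), (38, 214, 15), (40, 212, 16), (42, 211, 17), (44, 207, 16), (46, 215, 15), (48, 216, 15), (50, 216, 15), (52, 220, 16), (54, 212, 17), (56, 213, 16), (58, 214, 14), (60, 211, 16), (62, 211, 16), (64, 215, 15), (66, 216, 14), (68, 215, 15), (70, 213, 16), (72, 218, 16), (74, 217, 14), (76, 237, 3), (78, 215, 4), (80, 130, 4), (82, 137, 4)]
t 35.65 shift [ -75.  -584.8   -2.6] rot [-0.    -0.    -0.118] grip 0.998 j6 96.1
```

The yellow tray is good: ends at x ≈ 83–85 mm (centres ≈ 8–11 mm), the seam at y ≈ 34 and the outer faces at 75 and -9 mm. Now checking blue.

Request:
{"fn": "move_arm", "kwargs": {"series": [{"grip": 1, "xyz": [-75, -585, -3], "angular": [0, 0, -0.118]}, {"grip": 1, "xyz": [-75, -585, -3], "angular": [0, 0, -0.118]}, {"grip": 1, "xyz": [-75, -585, -3], "angular": [0, 0, -0.118]}, {"grip": 1, "xyz": [-75, -585, -3], "angular": [0, 0, -0.118]}, {"grip": 1, "xyz": [-75, -585, -3], "angular": [0, 0, -0.118]}, {"grip": 1, "xyz": [-75, -585, -3], "angular": [0, 0, -0.118]}, {"grip": 1, "xyz": [-75, -585, -3], "angular": [0, 0, -0.118]}, {"grip": 1, "xyz": [-75, -585, -3], "angular": [0, 0, -0.118]}, {"grip": 1, "xyz": [-75, -585, -3], "angular": [0, 0, -0.118]}, {"grip": 1, "xyz": [-75, -585, -3], "angular": [0, 0, -0.118]}]}}

```text
time_s: 36.65
tcp_pos: [0.4998, 0.2223, 0.2499]
ee_rot: [[1.0, 0.0, 0.0], [0.0, -1.0, 0.0], [0.0, -0.0, -1.0]]
wrist_force: [1.2, 0.2, -0.1]
gripper_width: 1.0
gripper_force: 0.0
```

Request:
{"fn": "move_arm", "kwargs": {"series": [{"grip": 1, "xyz": [0, -50, 0], "angular": [0, 0, 0]}, {"grip": 1, "xyz": [0, -85, 0], "angular": [0, 0, 0]}, {"grip": 1, "xyz": [0, -85, 0], "angular": [0, 0, 0]}, {"grip": 1, "xyz": [0, -85, 0], "angular": [0, 0, 0]}, {"grip": 1, "xyz": [0, -85, 0], "angular": [0, 0, 0]}]}}

```text
time_s: 37.15
tcp_pos: [0.5001, 0.3043, 0.2495]
ee_rot: [[1.0, -0.0, -0.001], [-0.0, -1.0, -0.0], [-0.001, 0.0, -1.0]]
wrist_force: [0.0, -0.3, 0.2]
gripper_width: 1.003
gripper_force: 0.0
```

Run:
```python
from h import *
print(r.sense()["tcp_pos"]);check((.5527,.3068,.5),"blue")
```

```text
[0.50006887 0.30426223 0.24949468]
blue 881 [-41.1  55.7]
blue 97 [-57.9  25.5]
blue 720 [-105.7   24.6]
y 0.06 x:V/S [(70, 202, 4), (72, 184, 28), (74, 189, 27), (76, 189, 27), (78, 185, 28), (80, 184, 28), (82, 182, 29), (84, 185, 10), (86, 108, 12), (88, 129, 8), (90, 246, 4), (92, 229, 6), (94, 141, 5), (96, 143, 7), (98, 146, 7), (100, 148, 7)]
y 0.044 x:V/S [(70, 214, 14), (72, 216, 15), (74, 221, 14), (76, 218, 16), (78, 214, 17), (80, 213, 16), (82, 215, 15), (84, 223, 13), (86, 111, 9), (88, 212, 8), (90, 247, 5), (92, 235, 5), (94, 146, 5), (96, 144, 5), (98, 145, 5), (100, 147, 5)]
y 0.018 x:V/S [(70, 215, 15), (72, 217, 15), (74, 213, 14), (76, 218, 15), (78, 220, 15), (80, 225, 7), (82, 234, 1), (84, 227, 7), (86, 104, 10), (88, 203, 9), (90, 246, 4), (92, 208, 10), (94, 152, 8), (96, 145, 5), (98, 142, 5), (100, 140, 5)]
y 0.002 x:V/S [(70, 222, 14), (72, 221, 15), (74, 216, 15), (76, 214, 14), (78, 215, 15), (80, 219, 14), (82, 230, 0), (84, 233, 5), (86, 109, 9), (88, 175, 7), (90, 246, 4), (92, 227, 7), (94, 148, 7), (96, 147, 7), (98, 147, 5), (100, 146, 7)]
x0.04 y:V/S [(-20, 245, 3), (-18, 245, 3), (-16, 245, 3), (-14, 245, 3), (-12, 245, 3), (-10, 240, 4), (-8, 222, 11), (-6, 221, 13), (-4, 220, 14), (-2, 221, 25), (0, 225, 141), (2, 225, 145), (4, 225, 145), (6, 225, 145), (8, 225, 145), (10, 226, 146), (12, 225, 146), (14, 224, 147), (16, 225, 147), (18, 224, 148), (20, 224, 149), (22, 225, 150), (24, 224, 151), (26, 223, 74), (28, 221, 10), (30, 222, 13), (32, 205, 16), (34, 220, 16), (36, 224, 13), (38, 221, 13), (40, 221, 14), (42, 218, 15), (44, 218, 15), (46, 220, 14), (48, 223, 13), (50, 222, 13), (52, 227, 11), (54, 219, 15), (56, 220, 14), (58, 222, 13), (60, 219, 14), (62, 219, 14), (64, 222, 13), (66, 223, 11), (68, 221, 13), (70, 222, 13), (72, 224, 13), (74, 223, 8), (76, 228, 2), (78, 176, 4), (80, 139, 6), (82, 144, 5)]
```

Blue sealed is good (end at 85 mm). Blue opened ends at about 80.5 mm, so its centre is x ≈ 5.5 mm: inside the limit of 3 mm but with a thin margin. I'll nudge both back from the front, with fingertips above the front wall and straddling the seam.

Run:
```python
from h import *
go(*intray((.5527,.3068,.5),-.084,.0335),.10,.5)
```

```text
t 37.2 shift [-31.8 -35.6 149.7] rot [ 0.     0.    -0.009] grip 0.999 j6 42.8
```

Request:
{"fn": "move_arm", "kwargs": {"series": [{"grip": 0.2, "xyz": [-32, -36, 30], "angular": [0, 0, -0.009]}, {"grip": 0.2, "xyz": [-32, -36, 70], "angular": [0, 0, -0.009]}, {"grip": 0.2, "xyz": [-32, -36, 110], "angular": [0, 0, -0.009]}, {"grip": 0.2, "xyz": [-32, -36, 140], "angular": [0, 0, -0.009]}, {"grip": 0.2, "xyz": [-32, -36, 150], "angular": [0, 0, -0.009]}, {"grip": 0.2, "xyz": [-32, -36, 150], "angular": [0, 0, -0.009]}, {"grip": 0.2, "xyz": [-32, -36, 150], "angular": [0, 0, -0.009]}, {"grip": 0.2, "xyz": [-32, -36, 150], "angular": [0, 0, -0.009]}, {"grip": 0.2, "xyz": [-32, -36, 150], "angular": [0, 0, -0.009]}]}}

```text
time_s: 38.1
tcp_pos: [0.4689, 0.3418, 0.1012]
ee_rot: [[1.0, 0.01, 0.002], [0.01, -1.0, 0.003], [0.002, -0.003, -1.0]]
wrist_force: [-0.2, 0.2, -0.9]
gripper_width: 0.271
gripper_force: 0.0
```

Run:
```python
from h import *
go(*intray((.5527,.3068,.5),-.084,.0335),.0565,.5)
```

```text
t 38.1 shift [-0.6  2.3 44.7] rot [-0.003 -0.002  0.001] grip 0.271 j6 38.5
```

Request:
{"fn": "move_arm", "kwargs": {"series": [{"grip": 0.2, "xyz": [-1, 2, 25], "angular": [0, 0, 0]}, {"grip": 0.2, "xyz": [-1, 2, 40], "angular": [0, 0, 0]}, {"grip": 0.2, "xyz": [-1, 2, 44], "angular": [0, 0, 0]}, {"grip": 0.2, "xyz": [-1, 2, 44], "angular": [0, 0, 0]}, {"grip": 0.2, "xyz": [2, 2, 44], "angular": [0, 0, 0]}, {"grip": 0.2, "xyz": [5, 2, 44], "angular": [0, 0, 0]}, {"grip": 0.2, "xyz": [7, 2, 44], "angular": [0, 0, 0]}, {"grip": 0.2, "xyz": [9, 2, 44], "angular": [0, 0, 0]}, {"grip": 0.2, "xyz": [10, 2, 44], "angular": [0, 0, 0]}, {"grip": 0.2, "xyz": [10, 2, 44], "angular": [0, 0, 0]}]}}

```text
time_s: 39.1
tcp_pos: [0.4781, 0.3392, 0.0556]
ee_rot: [[1.0, 0.01, -0.0], [0.01, -1.0, -0.0], [-0.0, 0.0, -1.0]]
wrist_force: [-2.5, -0.2, 1.8]
gripper_width: 0.201
gripper_force: 1.3
```

Run:
```python
from h import *
go(*intray((.5527,.3068,.5),-.0735,.0335),.0565,.5)
```

```text
t 39.1 shift [ 0.9 -0.5 -0.9] rot [0.    0.    0.001] grip 0.201 j6 39.4
```

Request:
{"fn": "move_arm", "kwargs": {"series": [{"grip": 0.2, "xyz": [1, 0, 0], "angular": [0, 0, 0]}, {"grip": 0.2, "xyz": [2, 0, 0], "angular": [0, 0, 0]}, {"grip": 0.2, "xyz": [2, 0, 0], "angular": [0, 0, 0]}, {"grip": 0.2, "xyz": [-8, 0, 0], "angular": [0, 0, 0]}, {"grip": 0.2, "xyz": [-10, 0, -10], "angular": [0, 0, 0]}, {"grip": 0.2, "xyz": [-10, 20, -55], "angular": [0, 0, 0]}, {"grip": 0.5, "xyz": [10, 36, -100], "angular": [0, 0, 0]}, {"grip": 1, "xyz": [25, 36, -145], "angular": [0, 0, 0]}, {"grip": 1, "xyz": [25, 36, -190], "angular": [0, 0, 0]}, {"grip": 1, "xyz": [25, 36, -195], "angular": [0, 0, 0]}]}}

```text
time_s: 40.1
tcp_pos: [0.5067, 0.3052, 0.2588]
ee_rot: [[1.0, 0.01, 0.013], [0.01, -1.0, 0.009], [0.013, -0.009, -1.0]]
wrist_force: [1.3, 0.4, 0.1]
gripper_width: 0.481
gripper_force: 0.0
```

Request:
{"fn": "move_arm", "kwargs": {"series": [{"grip": 1, "xyz": [0, 0, 0], "angular": [0, 0, 0]}, {"grip": 1, "xyz": [0, 0, 0], "angular": [0, 0, 0]}, {"grip": 1, "xyz": [0, 0, 0], "angular": [0, 0, 0]}]}}

```text
time_s: 40.4
tcp_pos: [0.5028, 0.3031, 0.2487]
ee_rot: [[1.0, 0.01, -0.003], [0.01, -1.0, -0.002], [-0.003, 0.002, -1.0]]
wrist_force: [-0.8, -0.1, 0.5]
gripper_width: 0.752
gripper_force: 0.0
```

Run:
```python
from h import *
print(r.sense()["tcp_pos"]);check((.5527,.3068,.5),"blue")
```

```text
[0.50276981 0.30311263 0.24874269]
blue 858 [-37.1  56.4]
blue 401 [-107.1   39.6]
y 0.06 x:V/S [(70, 227, 10), (72, 223, 15), (74, 210, 6), (76, 192, 27), (78, 197, 26), (80, 194, 26), (82, 192, 28), (84, 193, 28), (86, 189, 27), (88, 211, 7), (90, 248, 3), (92, 230, 4), (94, 146, 5), (96, 149, 5), (98, 152, 5), (100, 154, 7)]
y 0.044 x:V/S [(70, 221, 15), (72, 222, 13), (74, 220, 13), (76, 224, 13), (78, 229, 10), (80, 224, 13), (82, 220, 15), (84, 221, 14), (86, 222, 14), (88, 226, 8), (90, 249, 4), (92, 232, 7), (94, 151, 7), (96, 151, 7), (98, 151, 5), (100, 152, 5)]
y 0.018 x:V/S [(70, 226, 10), (72, 224, 10), (74, 223, 11), (76, 218, 15), (78, 220, 13), (80, 221, 14), (82, 225, 12), (84, 225, 11), (86, 223, 13), (88, 227, 8), (90, 249, 4), (92, 233, 5), (94, 154, 5), (96, 151, 7), (98, 150, 5), (100, 146, 5)]
y 0.002 x:V/S [(70, 223, 13), (72, 225, 11), (74, 224, 10), (76, 224, 10), (78, 225, 10), (80, 223, 13), (82, 220, 13), (84, 221, 12), (86, 221, 14), (88, 225, 7), (90, 249, 4), (92, 235, 5), (94, 156, 7), (96, 153, 7), (98, 153, 7), (100, 154, 5)]
x0.04 y:V/S [(-20, 248, 2), (-18, 248, 2), (-16, 249, 3), (-14, 249, 3), (-12, 249, 3), (-10, 244, 3), (-8, 229, 10), (-6, 230, 9), (-4, 230, 10), (-2, 226, 9), (0, 228, 15), (2, 229, 50), (4, 230, 141), (6, 231, 145), (8, 231, 142), (10, 230, 143), (12, 230, 143), (14, 230, 144), (16, 230, 144), (18, 230, 144), (20, 228, 81), (22, 228, 29), (24, 230, 9), (26, 226, 9), (28, 226, 10), (30, 230, 9), (32, 216, 15), (34, 187, 16), (36, 229, 10), (38, 229, 10), (40, 226, 10), (42, 226, 10), (44, 227, 9), (46, 226, 9), (48, 227, 9), (50, 227, 10), (52, 226, 9), (54, 226, 10), (56, 227, 10), (58, 226, 10), (60, 226, 10), (62, 228, 10), (64, 227, 10), (66, 228, 10), (68, 226, 10), (70, 225, 10), (72, 226, 10), (74, 228, 10), (76, 231, 1), (78, 151, 5), (80, 141, 5), (82, 150, 5)]
```

Both blue cartons now meet the back wall and lie side by side, with the seam at y ≈ 33 and the outer faces at 75 and -9 mm. All released and the arm is clear, so I'm handing in.

```bash
python3 -c "
from station import r
print(r.finish_job())"
```

```text
the job is handed in; nothing more can be done
None
```

All four cartons are in their colour's trays, each sealed one in the back left corner with the opened one snug on its right, and the job was handed in at about 40 s; the verdict was not returned to me.

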